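Dry a washed regulator cover on the drying rail

ROBOT

A 6-joint arm with a two-finger parallel gripper is mounted at the origin on the work surface. World frame = base frame: x ahead of the robot, y to its left, z up, the work surface at z = 0. Lengths are in mm, angles in rad, forces in N, time in s.
With the tool pointing down it reaches from about 275 to 1000 mm from the base axis. Payload 8.4 kg.
Tool frame: the origin (TCP) lies midway between the tips of the shut fingers; the grasp point (between the pads) lies 19 mm behind it; z points along the fingers, y is the line along which they close (so a half turn about z gives the same grasp; the last joint's range is limited). The gripper opens to 85 mm and grips with 20 to 120 N. Pads are 22 mm wide; open, the fingers measure 114 mm over their backs; the gripper's body (76 mm by 85 mm) begins 54 mm behind the grasp point. The pads swing forward as they close: fully open they stand 13 mm farther back than shut.
Start: joints at [1.284, 0.353, 1.633, -0, 1.155, -0.002], TCP at [175.602, 599.827, 231.281] pointing down, gripper open.
Joint ranges: [-2.63, 2.63], [-0.92, 2.1], [0.06, 2.66], [-1.3, 4.44], [0, 2.69], [-3.02, 3.02]. Speed limits (rad/s): [2.22, 2.22, 2.79, 3.14, 3.14, 3.14].

INTERFACE

Orientations are given as [roll, pitch, yaw] about the fixed x, y, z axes, in that order (R = Rz(yaw) Ry(pitch) Rx(roll)).
In Python, from rig import monitor, imaging, r gives the robot as it stands.
- The arm moves only by the tool drive_tool, never from a script. Its argument "plan" is a list of rows, each an object of numbers: "x", "y", "z": the shift along the tool's x, y, z in units of 50 mm (1.0 is 50 mm); "ax", "ay", "az": the turn, a rotation vector about the tool's x, y, z in units of 6 degrees (1.0 is 6 degrees); "hand": the finger opening in mm, from 0 to 85.4. In form: [{"x": .., "y": .., "z": .., "ax": .., "ay": .., "az": .., "hand": ..}, ...]. A call has 1 to 8 rows; each row is the pose to reach, as a shift and turn from the pose commanded when the call began, along the tool's axes at that moment; what a row does not reach only later rows make up. A row lasts 1/10 s, in which the tool goes at most 50 mm and 8.59 degrees, less where a joint would pass 70% of its speed; a pose out of reach is approached as far as the arm can. A call with a gripper value outside its range is refused whole. The fingers move at their own pace and stop on an object; "grip_force" is the grip in N (left out, the last holds). Time passes only in rows, so rows that repeat a pose let the fingers close. It gives the time, the measured TCP pose, the force, the opening and the grip force at its end, in the units of the state.
- monitor.sense(): the state, without advancing time (a new reading comes with each control period).
- imaging.grab_frame(name): name is "side" or "top" or "wrist"; returns the picture (480x640x3 uint8, red, green, blue); there is no depth.
- imaging.camera_info(name): a dict with "mtx" (3x3 intrinsics, pixels), "R" (3x3) and "t" (3): a world point X has camera coordinates R X + t. Camera axes: x right, y down, z forward; pixel columns grow to the right and rows downward; lengths in mm; the calibration is good to about 2 mm. The wrist camera is an equidistant fisheye: a pixel r from the principal point sees the ray r / f radians off the axis. A picture is of the moment at which its call begins: read the wrist's pose just before it. camera_info takes no time and is no camera call; for the wrist camera it gives the pose at the moment of the call.
- r.sign_off(): hands the job in; it is judged then, once.
The state is a dict: "clock": time; "qpos": joint angles; "qvel": joint speeds; "joint_efforts": joint torques, N m; "eef_pos": TCP position; "tcp_rot": TCP orientation; "contact_force": force on the tool from outside, world axes, zero at the start; "wrist_torque": the same for the moment, N m; "opening": opening from 0.0 (shut) to 1.0 (fully open); "grasp_force": force on a finger pad.
Only numpy, scipy, OpenCV 4.12 (cv2) and the standard library are available. Lean on these libraries where they do the work, as an engineer would, in place of code of your own. Each camera call takes 0.05 s, during which the arm holds its last target. There are 200 camera calls.

TASK

Slide the gate of the parts well fully open, lift out the chrome cover and lay it front side up on the sloping face of the drip block to drain, its lower end against the lip, and let go of it. Now take it again by its upper end, the part that juts out above the block, and stand it on the narrow ledge of the drying rail in the gap between the two covers already there: on end, leaning back against the rail, front side outward, set down without dropping it and touching neither neighbour. Then turn the dial on the warm-air dryer until its white pointer is at the long thick mark; leave the gate open and everything else where it lies.

Things in the scene. Friction and masses are not known exactly. Their poses are not given: they have to be found in the camera images.
- well: parts well, a fixed white tray 172 (x) x 364 (y) mm; origin at its middle on the bench, z up. Walls 32 mm high, 7 mm thick; a wall across its middle (along x) makes two bays, each 158 (x) x 171 (y) mm inside, floor 4 mm above the bench. The chrome cover lies in the bay at +y, which the closed gate covers; the open gate covers the bay at -y.
- gate (a joint): slide of the low flat gate on the well, m: 0 = closed, 0.175 = fully open (its stop); starts within 20 mm of closed. It runs towards the well's -y with about 2 N of friction and stays where it is left. Its flat top is 40 mm above the bench.
- gate_grip (a point): in the upright bar handle in the middle of the gate, 60 mm above the bench; moves with the gate, axes as the well's. The bar is 70 mm long (x), 12 mm thick (y) and reaches from 40 to 66 mm above the bench.
- cover: the chrome second-stage front cover to be dried: rounded oblong plate 90 (x) x 62 (y) x 14 (z) mm, 0.12 kg, with a raised middle (42 x 46, 4 mm high) and a low round button on its front. Origin: centre of its flat back; z points out of the front. Starts on its back on the floor of the gated bay, length roughly along the well's x. Either end may later be the lower one.
- drip_foot (a point): on the drip block (grey, fixed, face 58 mm wide): middle of the line where its sloping face meets the lip at its foot, 20 mm above the bench. x level, pointing downhill (towards the robot), y level along the lip, z up. The face rises towards -x at 50 degrees to the bench, 55 mm long; the lip stands 8 mm out of the face. A cover against the lip juts 35 mm beyond the face's top, free on both sides.
- drip_block: the drip block; origin on the bench straight under drip_foot, same axes.
- rail_foot (a point): on the drying rail (bare folded metal, fixed, 310 mm long): middle of the line where its leaning back meets the level ledge, 60 mm above the bench. x level, out of its open front (to the robot), y level along the rail, z up. The ledge is 24 mm deep (x) up to a lip 8 mm high. The back rises towards -x at 70 degrees to the ledge, 50 mm long; a cover on end stands 40 mm above it.
- rail: the drying rail; origin on the bench, 6 mm in front (+x) of rail_foot, same axes.
- left_cover: black cover of the same size and form, already on the rail at its -y side (the left one seen from the robot), leaning back with its front outward; origin at the centre of its back. Bystander.
- right_cover: chrome cover of the same size and form, already on the rail at its +y side, in the same way. Bystander. The gap between the two is 130 to 160 mm.
- dial (a joint): angle of the dryer's dial, rad: 0 = pointer at the first mark, growing clockwise seen from above, to 3.85. Twelve marks 0.35 apart; the fifth, at 1.40, is the long thick one. Starts between 0.05 and 0.85; stays where it is left (0.04 N m of friction).
- dial_grip (a point): on the dial's axis at the height to grip, 137 mm above the bench on top of the grey dryer; turns with the dial. The dial has an upright bar 57 mm long (x) and 14 mm thick (y), its top 7 mm above this point, the disc under it 23 mm below, the dryer's top 37 mm below. The white pointer line is on the half of the bar towards -x.
- case: turquoise second-stage case, an open cup 72 mm across and 46 mm high with short stubs. Bystander.
- grease_jar: white jar, 52 mm across, 55 mm high. Bystander.
- brush: white brush 200 mm long. Bystander.
- lever: bronze lever pivot, 75 mm, in the open bay of the well. Bystander.
- diaphragm: grey silicone diaphragm, disc of 64 mm, in the open bay of the well. Bystander.
Not all that is in view belongs to the job. Leave any orange look-alike of the drip_block alone.

How it is judged (in metres and radians):
On the way, in this order (a step that is already met when the one before it is completed fails the run):
1. the gate is slid fully open (value of joint gate above 0.16 m), for 0.2 s.
2. the cover lies front up on the drip block's slope, let go and at rest (x of cover in the frame of drip_block between -0.042 and -0.018 m and y of cover in the frame of drip_block between -0.02 and 0.02 m and z of cover in the frame of drip_block between 0.045 and 0.068 m and angle between cover's own z axis and vertical between 0.75 and 1 rad and contact force between the fingers and cover below 0.05 N and linear speed of cover below 0.03 m/s), for 0.2 s.
3. the cover stands on the rail's ledge in the gap, leaning back, front outward, let go and at rest (x of cover in the frame of rail between -0.028 and -0.008 m and y of cover in the frame of rail between -0.075 and 0.075 m and z of cover in the frame of rail between 0.093 and 0.108 m and angle between cover's own z axis and vertical between 0.96 and 1.32 rad and angle between the y axis of cover and the y axis of rail, either way round below 0.25 rad and contact force between cover and left_cover below 0.05 N and contact force between cover and right_cover below 0.05 N and contact force between the fingers and cover below 0.05 N and linear speed of cover below 0.03 m/s), for 0.2 s.
4. the dial's pointer is at the long mark (value of joint dial between 1.28 and 1.52 rad), for 0.2 s.
At the end, for the whole second after the job is handed in: Gate within 15 mm of fully open. Cover on end on the rail's ledge within 75 mm of the rail's middle, in line with it to 14 degrees, leaning back 55 to 75 degrees from level, front outward, touching neither neighbour, let go, at rest. Dial within 0.12 rad of the long mark (1.40) (all of step 3 and all of step 4 and value of joint gate above 0.16 m).
It fails at once if the cover falls free (faster than 0.6 m/s out of the fingers) (linear speed of cover above 0.6 m/s and contact force between the fingers and cover below 0.02 N).
It fails at once if a cover already on the rail is moved more than 15 mm (distance of any of left_cover, right_cover from where it was at the start of the episode above 0.015 m).
It fails at once if another bystander is moved more than 30 mm (distance of any of case, grease_jar, brush, lever, diaphragm from where it was at the start of the episode above 0.03 m).
It also fails if it takes over 67 s, if anything falls off the work surface, if the arm or the gripper's body presses on something with over 40 N, if the wrist force passes 120 N, or if a joint passes its speed limit or range.

## Working session

There is one attempt and no reset: what is moved stays moved. The work goes in short steps, Python scripts to look and compute and a tool call to move; the robot and the scene stay as the last step left them, time stands still between calls to the robot, and variables do not carry over. Pictures are saved under pics/ and viewed, at most 10 in all, crops included, and the job is handed in when it is done.

Besides the shell and the picture viewer there is one more tool, called after "Call:" by a JSON object that holds its "name" and its "arguments". drive_tool: Moves the arm, as the interface text tells. Its arguments: {"type":"object","properties":{"plan":{"type":"array","items":{"type":"object","properties":{"x":{"type":"number"},"y":{"type":"number"},"z":{"type":"number"},"ax":{"type":"number"},"ay":{"type":"number"},"az":{"type":"number"},"hand":{"type":"number"}}}},"grip_force":{"type":"number"}},"required":["plan"]}

```bash
mkdir -p pics; ls
python3 - <<'E'
from rig import monitor, imaging, r
import cv2,numpy as np
s=monitor.sense();print({k:np.round(v,3).tolist() for k,v in s.items()})
a=[]
for n in("side","top"):
    im=imaging.grab_frame(n);cv2.imwrite(f"pics/{n}0.png",im[...,::-1])
    c=imaging.camera_info(n);print(n,{k:np.round(v,3).tolist() if not isinstance(v,str) else v for k,v in c.items()})
E
```

```text
pics
{'clock': 0.0, 'qpos': [1.284, 0.354, 1.634, -0.0, 1.155, -0.002], 'qvel': [0.002, -0.002, -0.0, -0.0, 0.002, 0.002], 'joint_efforts': [0.001, -60.525, -34.209, 0.0, 0.009, 0.0], 'eef_pos': [175.451, 599.354, 230.529], 'tcp_rot': [-3.14, 0.0, 2.857], 'contact_force': [0.533, -0.606, -0.223], 'wrist_torque': [0.05, -0.029, -0.017], 'grasp_force': 0.0, 'opening': 1.001}
side {'mtx': [[485.572, 0.0, 324.922], [0.0, 485.572, 240.311], [0.0, 0.0, 1.0]], 'R': [[0.862, -0.506, -0.015], [-0.382, -0.631, -0.676], [0.333, 0.588, -0.737]], 't': [-421.006, 272.547, 827.261]}
top {'mtx': [[531.648, 0.0, 320.518], [0.0, 531.648, 236.299], [0.0, 0.0, 1.0]], 'R': [[-0.022, -1.0, 0.016], [-0.991, 0.02, -0.129], [0.129, -0.019, -0.992]], 't': [4.201, 496.352, 1385.489]}
```

View pics/top0.png

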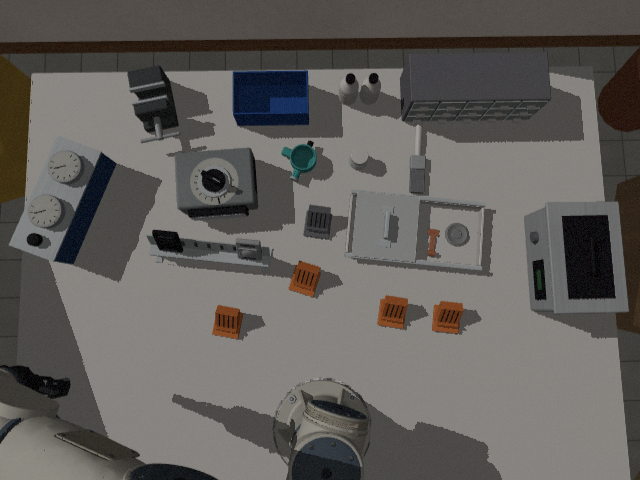

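View pics/side0.png

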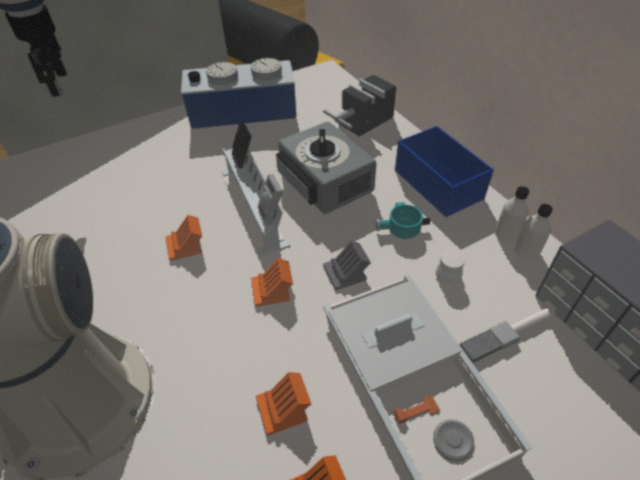

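The top view shows the well at (347-488, 190-270) with its gate handle at (388,226). The rail is at (150-270, 235-265), the dryer dial at (213,181), and the case at (303,157).

Five things could be the drip block: a grey one at (319,221), and orange ones at (305,279), (393,312), (448,317) and (228,322). The grey one fits the description, and I'll confirm it in a crop.

Run:
```python
import cv2,numpy as np
t=cv2.imread("pics/top0.png");s=cv2.imread("pics/side0.png")
a=cv2.resize(t[185:275,140:500],(800,200),interpolation=cv2.INTER_CUBIC)
b=cv2.resize(t[190:250,290:350],(400,400),interpolation=cv2.INTER_CUBIC)
c=cv2.resize(t[140:222,168:250],(400,400),interpolation=cv2.INTER_CUBIC)
cv2.imwrite("pics/crop1.png",np.vstack([a,np.hstack([b,c])]))
```

```text
(no output)
```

View pics/crop1.png

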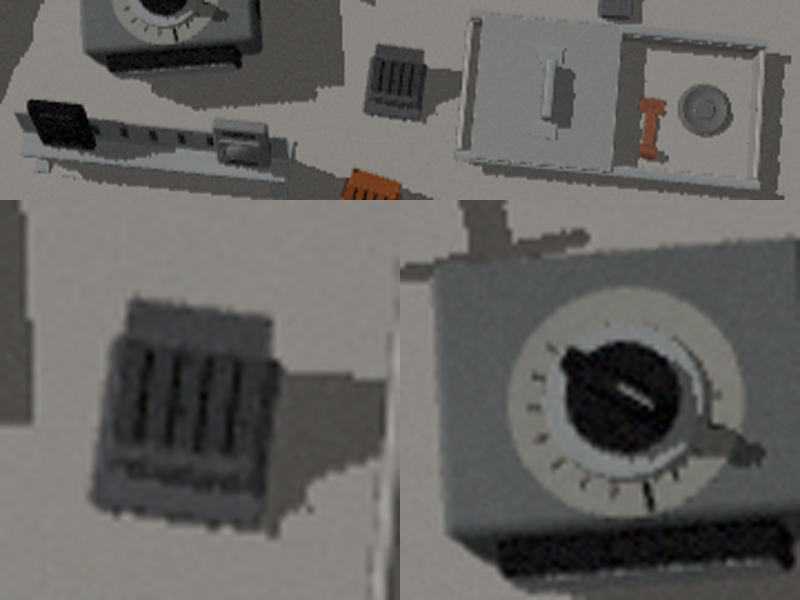

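The crop confirms the grey block: slotted face, lip towards the robot at the lower edge, crop (92-272, 505-530). The orange ones are the look-alikes. On the dial, the white pointer points right and down, and the thick mark is at the bottom, crop (648,495).

```bash
cat > h.py <<'E'
import numpy as np,cv2
from rig import monitor, imaging, r
from scipy.spatial.transform import Rotation as Ro
def ray(c,uv):
    uv=np.atleast_2d(np.array(uv,float));K=np.array(c["mtx"]);R=np.array(c["R"]);t=np.array(c["t"])
    d=(uv-K[:2,2])/[K[0,0],K[1,1]]
    if c.get("fish"):
        th=np.linalg.norm(d,axis=1,keepdims=True);v=np.hstack([d/np.maximum(th,1e-9)*np.sin(th),np.cos(th)])
    else: v=np.hstack([d,np.ones((len(d),1))])
    return -R.T@t, v@R
def plane(c,uv,z):
    o,v=ray(c,uv);return o+v*((z-o[2])/v[:,2:3])
def proj(c,P):
    K=np.array(c["mtx"]);p=np.atleast_2d(P)@np.array(c["R"]).T+np.array(c["t"])
    if c.get("fish"):
        n=np.linalg.norm(p[:,:2],axis=1,keepdims=True);q=p[:,:2]/n*np.arctan2(n,p[:,2:3])
    else: q=p[:,:2]/p[:,2:3]
    return q*[K[0,0],K[1,1]]+K[:2,2]
def cam(n):
    c=dict(imaging.camera_info(n));c["fish"]=n=="wrist";return c
def togo(goal,Rgoal,s=None):
    "row units from the present pose to goal"
    s=s or monitor.sense();R0=Ro.from_euler("xyz",s["tcp_rot"])
    d=R0.inv().apply(np.array(goal)-s["eef_pos"])/50
    a=(R0.inv()*Rgoal).as_rotvec(degrees=True)/6
    return np.round(d,2).tolist(),np.round(a,2).tolist()
E
python3 - <<'E'
from h import *
np.set_printoptions(precision=1,suppress=True)
c=cam("top");A=lambda p:np.array(p)*.45+[140,185]
B=lambda p:(np.array(p)-[0,200])*.15+[290,190]
D=lambda p:(np.array(p)-[400,200])*.205+[168,140]
print("cam",ray(c,[0,0])[0])
print("well",plane(c,A([[470,12],[768,44],[762,188],[458,158]]),32))
print("handle",plane(c,A([[546,50],[548,122]]),66))
print("block lip",plane(c,B([[92,505],[272,530]]),15),"top",plane(c,B([[115,340],[278,365]]),62))
print("dial mk",plane(c,D([[648,495],[716,395],[625,400],[552,345]]),100),"ptr",plane(c,D([[615,385],[655,408]]),144))
print("rail",plane(c,A([[22,140],[288,178]]),64))
print("covers top",plane(c,A([[30,100],[85,105],[215,122],[268,125]]),145))
w=cam("wrist");print(w,ray(w,[320,240])[0])
E
```

```text
cam [ 314.    20.8 1437.7]
well [[ 619.6  -92.5   32. ]
 [ 573.3 -453.9   32. ]
 [ 398.6 -435.8   32. ]
 [ 442.   -72.9   32. ]]
handle [[ 564.8 -178.3   66. ]
 [ 479.1 -177.4   66. ]]
block lip [[500.9  38.6  15. ]
 [489.3 -34.   15. ]] top [[560.1  27.8  62. ]
 [548.9 -36.2  62. ]]
dial mk [[584.8 252.6 100. ]
 [637.7 217.1 100. ]
 [635.9 264.8 100. ]
 [666.2 303.2 100. ]] ptr [[633.2 261.9 144. ]
 [620.8 241.6 144. ]]
rail [[470.4 436.1  64. ]
 [419.8 127.7  64. ]]
covers top [[505.3 403.7 145. ]
 [498.5 343.5 145. ]
 [476.9 200.9 145. ]
 [472.4 142.8 145. ]]
{'mtx': array([[371.6,   0. , 315.2],
       [  0. , 371.6, 232.9],
       [  0. ,   0. ,   1. ]]), 'R': array([[ 0.3,  1. , -0. ],
       [ 0.9, -0.3,  0.3],
       [ 0.3, -0.1, -1. ]]), 't': array([-623.4,  -38.4,  380.2]), 'fish': True} [103.3 620.2 373.2]
```

Call:
{"name": "drive_tool", "arguments": {"plan": [{"x": -8, "y": -6.4, "z": -0.6, "az": 11, "hand": 85}, {"x": -8, "y": -6.4, "z": -0.6, "az": 11, "hand": 85}, {"x": -8, "y": -6.4, "z": -0.6, "az": 11, "hand": 85}, {"x": -8, "y": -6.4, "z": -0.6, "az": 11, "hand": 85}, {"x": -8, "y": -6.4, "z": -0.6, "az": 11, "hand": 85}, {"x": -8, "y": -6.4, "z": -0.6, "az": 11, "hand": 85}, {"x": -8, "y": -6.4, "z": -0.6, "az": 11, "hand": 85}, {"x": -8, "y": -6.4, "z": -0.6, "az": 11, "hand": 85}]}}

```text
invalid input
```

Call:
{"name": "drive_tool", "arguments": {"plan": [{"x": -1, "y": -0.8, "z": 0, "ax": 0, "ay": 0, "az": 1.4, "hand": 85}, {"x": -2, "y": -1.6, "z": -0.2, "ax": 0, "ay": 0, "az": 2.8, "hand": 85}], "grip_force": 40}}

```text
clock: 0.3
eef_pos: [232.4, 517.1, 236.2]
tcp_rot: [-3.139, 0.001, 2.56]
contact_force: [0.7, 0.1, 0.6]
opening: 0.995
grasp_force: 0.0
```

Call:
{"name": "drive_tool", "arguments": {"plan": [{"x": -7.7, "y": -3.0, "z": -0.5, "ax": 0, "ay": 0, "az": 11.2, "hand": 85}, {"x": -7.7, "y": -3.0, "z": -0.5, "ax": 0, "ay": 0, "az": 11.2, "hand": 85}, {"x": -7.7, "y": -3.0, "z": -0.5, "ax": 0, "ay": 0, "az": 11.2, "hand": 85}, {"x": -7.7, "y": -3.0, "z": -0.5, "ax": 0, "ay": 0, "az": 11.2, "hand": 85}, {"x": -7.7, "y": -3.0, "z": -0.5, "ax": 0, "ay": 0, "az": 11.2, "hand": 85}, {"x": -7.7, "y": -3.0, "z": -0.5, "ax": 0, "ay": 0, "az": 11.2, "hand": 85}, {"x": -7.7, "y": -3.0, "z": -0.5, "ax": 0, "ay": 0, "az": 11.2, "hand": 85}, {"x": -7.7, "y": -3.0, "z": -0.5, "ax": 0, "ay": 0, "az": 11.2, "hand": 85}]}}

```text
clock: 1.1
eef_pos: [465.8, 191.7, 261.9]
tcp_rot: [-3.142, -0.0, 1.385]
contact_force: [0.8, 1.0, -0.3]
opening: 0.997
grasp_force: 0.0
```

Run:
```python
from h import *
import pickle
c=cam("wrist");im=imaging.grab_frame("wrist");cv2.imwrite("pics/w1.png",im[...,::-1]);pickle.dump(c,open("w1.pkl","wb"))
print(ray(c,[0,0])[0],monitor.sense()["qpos"].round(2))
```

```text
[479.41442717 264.89202941 404.49420922] [ 0.38  0.13  1.85 -0.    1.16  0.57]
```

View pics/w1.png

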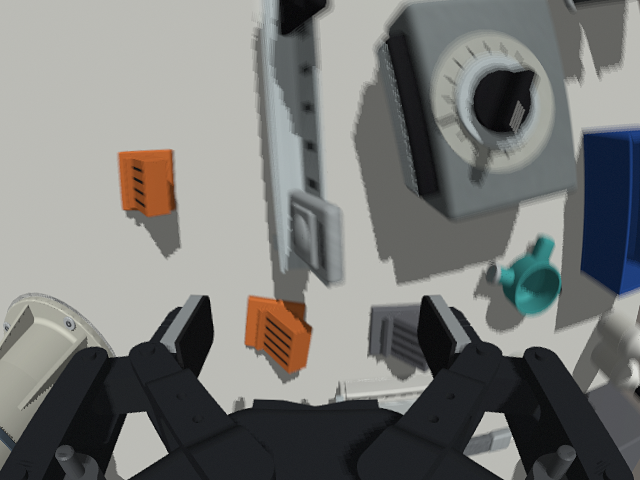

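The wrist view shows the dial at (505,103), the rail with its right cover at (318,235), the near orange block at (278,335), the grey drip block at (395,335) and the case at (532,283).

Call:
{"name": "drive_tool", "arguments": {"plan": [{"x": -7.07, "y": 2.46, "z": 2.7, "ax": 0, "ay": 0, "az": 14.4, "hand": 60}, {"x": -7.07, "y": 2.46, "z": 2.7, "ax": 0, "ay": 0, "az": 14.4, "hand": 60}, {"x": -7.07, "y": 2.46, "z": 2.7, "ax": 0, "ay": 0, "az": 14.4, "hand": 60}, {"x": -7.07, "y": 2.46, "z": 2.7, "ax": 0, "ay": 0, "az": 14.4, "hand": 60}, {"x": -7.07, "y": 2.46, "z": 2.7, "ax": 0, "ay": 0, "az": 14.4, "hand": 60}, {"x": -7.07, "y": 2.46, "z": 2.7, "ax": 0, "ay": 0, "az": 14.4, "hand": 60}, {"x": -7.07, "y": 2.46, "z": 2.7, "ax": 0, "ay": 0, "az": 14.4, "hand": 60}, {"x": -7.07, "y": 2.46, "z": 2.7, "ax": 0, "ay": 0, "az": 14.4, "hand": 60}]}}

```text
clock: 1.95
eef_pos: [522.6, -178.2, 125.9]
tcp_rot: [-3.141, 0.0, 0.184]
contact_force: [0.8, -0.3, 0.5]
opening: 0.706
grasp_force: 0.0
```

Run:
```python
from h import *
s=monitor.sense();print(s["eef_pos"],s["tcp_rot"],s["qpos"].round(2))
print(togo([522,-178,110],Ro.from_euler("xyz",[np.pi,0,np.radians(-7.3)])))
```

```text
[ 522.64547379 -178.20226496  125.85984067] [-3.14142579e+00  2.39612563e-04  1.84441852e-01] [-0.33  0.37  1.88  0.    0.89  1.05]
([-0.01, -0.01, 0.32], [-0.0, 0.0, 2.98])
```

Call:
{"name": "drive_tool", "arguments": {"plan": [{"x": 0, "y": 0, "z": 0.4, "ax": 0, "ay": 0, "az": 1.4, "hand": 45}, {"x": 0, "y": 0, "z": 0.9, "ax": 0, "ay": 0, "az": 2.8, "hand": 40}, {"x": 0, "y": 0, "z": 1.3, "ax": 0, "ay": 0, "az": 3, "hand": 40}, {"x": 0, "y": 0, "z": 1.56, "ax": 0, "ay": 0, "az": 3, "hand": 40}, {"x": 0, "y": 0, "z": 1.56, "ax": 0, "ay": 0, "az": 3, "hand": 40}]}}

```text
clock: 2.45
eef_pos: [521.6, -175.7, 47.1]
tcp_rot: [-3.141, 0.003, -0.122]
contact_force: [0.4, 0.4, 0.8]
opening: 0.466
grasp_force: 0.0
```

Call:
{"name": "drive_tool", "arguments": {"plan": [{"x": 0, "y": 0, "z": 0, "ax": 0, "ay": 0, "az": 0, "hand": 5}, {"x": 0, "y": 0, "z": 0, "ax": 0, "ay": 0, "az": 0, "hand": 5}, {"x": 0, "y": 0, "z": 0, "ax": 0, "ay": 0, "az": 0, "hand": 5}, {"x": 0, "y": 0, "z": 0, "ax": 0, "ay": 0, "az": 0, "hand": 5}], "grip_force": 25}}

```text
clock: 2.85
eef_pos: [523.5, -176.4, 49.8]
tcp_rot: [3.141, -0.002, -0.123]
contact_force: [-0.1, -1.2, 7.5]
opening: 0.132
grasp_force: 29.5
```

Call:
{"name": "drive_tool", "arguments": {"plan": [{"x": 0, "y": 0.3, "z": -0.04, "ax": 0, "ay": 0, "az": 0, "hand": 5}, {"x": 0, "y": 0.8, "z": -0.04, "ax": 0, "ay": 0, "az": 0, "hand": 5}, {"x": 0, "y": 1.4, "z": -0.04, "ax": 0, "ay": 0, "az": 0, "hand": 5}, {"x": 0, "y": 2.0, "z": -0.04, "ax": 0, "ay": 0, "az": 0, "hand": 5}, {"x": 0, "y": 2.6, "z": -0.04, "ax": 0, "ay": 0, "az": 0, "hand": 5}, {"x": 0, "y": 3.1, "z": -0.04, "ax": 0, "ay": 0, "az": 0, "hand": 5}, {"x": 0, "y": 3.4, "z": -0.04, "ax": 0, "ay": 0, "az": 0, "hand": 5}, {"x": 0, "y": 3.4, "z": -0.04, "ax": 0, "ay": 0, "az": 0, "hand": 5}]}}

```text
clock: 3.65
eef_pos: [503.0, -345.5, 50.2]
tcp_rot: [-3.14, -0.002, -0.125]
contact_force: [7.5, 1.0, -11.4]
opening: 0.131
grasp_force: 28.0
```

Call:
{"name": "drive_tool", "arguments": {"plan": [{"x": 0, "y": 0.04, "z": 0, "ax": 0, "ay": 0, "az": 0, "hand": 5}, {"x": 0, "y": 0.08, "z": 0, "ax": 0, "ay": 0, "az": 0, "hand": 5}, {"x": 0, "y": 0.08, "z": 0, "ax": 0, "ay": 0, "az": 0, "hand": 5}]}}

```text
clock: 3.95
eef_pos: [502.9, -345.8, 50.2]
tcp_rot: [-3.137, -0.001, -0.125]
contact_force: [11.7, 16.8, -6.3]
opening: 0.132
grasp_force: 28.5
```

Call:
{"name": "drive_tool", "arguments": {"plan": [{"x": 0, "y": -0.1, "z": 0, "ax": 0, "ay": 0, "az": 0, "hand": 45}, {"x": 0, "y": -0.1, "z": 0, "ax": 0, "ay": 0, "az": 0, "hand": 45}, {"x": 0, "y": -0.1, "z": -0.9, "ax": 0, "ay": 0, "az": 0, "hand": 85}, {"x": 0, "y": -1, "z": -1.8, "ax": 0, "ay": 0, "az": 0, "hand": 85}, {"x": 0, "y": -2, "z": -2, "ax": 0, "ay": 0, "az": 0, "hand": 85}, {"x": 0, "y": -3, "z": -2, "ax": 0, "ay": 0, "az": 0, "hand": 85}, {"x": 0, "y": -3.55, "z": -2, "ax": 0, "ay": 0, "az": 0, "hand": 85}, {"x": 0, "y": -3.55, "z": -2, "ax": 0, "ay": 0, "az": 0, "hand": 85}]}}

```text
clock: 4.75
eef_pos: [523.6, -169.2, 151.6]
tcp_rot: [-3.141, -0.001, -0.12]
contact_force: [-0.1, -0.7, 0.3]
opening: 0.995
grasp_force: 0.0
```

Run:
```python
from h import *
import pickle
c=cam("wrist");im=imaging.grab_frame("wrist");cv2.imwrite("pics/w2.png",im[...,::-1]);pickle.dump(c,open("w2.pkl","wb"))
t=imaging.grab_frame("top");cv2.imwrite("pics/top2.png",t[...,::-1])
print(ray(c,[0,0])[0],monitor.sense()["eef_pos"])
```

```text
[ 597.55278384 -178.72871837  294.28167752] [ 523.57262647 -172.4777358   151.30553609]
```

View pics/w2.png

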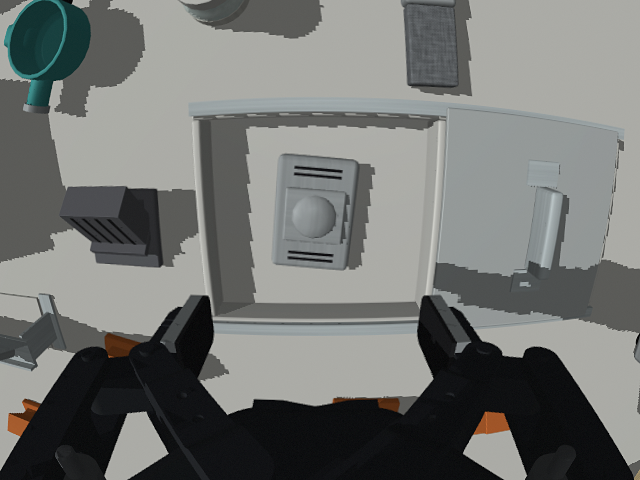

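The cover lies in the bay at (275-358, 155-270), clear of the walls, with small-radius corners. The gate is open and the drip block is at (62-160, 187-267).

Run:
```python
from h import *
import pickle
np.set_printoptions(precision=1,suppress=True)
w=cv2.imread("pics/w2.png");w1=cv2.imread("pics/w1.png");t=cv2.imread("pics/top0.png")
R=lambda im,x,y,w_,h_,W,H:cv2.resize(im[y:y+h_,x:x+w_],(W,H),interpolation=cv2.INTER_CUBIC)
o=np.hstack([R(w,50,175,125,100,375,300),R(w1,235,285,200,150,400,300)])
o2=np.hstack([R(w,260,140,125,100,375,300),R(w1,425,25,133,100,400,300)])
cv2.imwrite("pics/crop2.png",np.vstack([o,o2]))
c=pickle.load(open("w2.pkl","rb"))
P=plane(c,[[281,154],[358,160],[349,269],[273,265]],18);print(P,P.mean(0))
print("well",plane(c,[[190,104],[447,107]],32))
```

```text
[[ 577.1 -150.9   18. ]
 [ 565.9 -207.2   18. ]
 [ 479.7 -192.2   18. ]
 [ 490.5 -131.8   18. ]] [ 528.3 -170.5   18. ]
well [[ 624.5  -91.5   32. ]
 [ 600.6 -275.1   32. ]]
```

View pics/crop2.png

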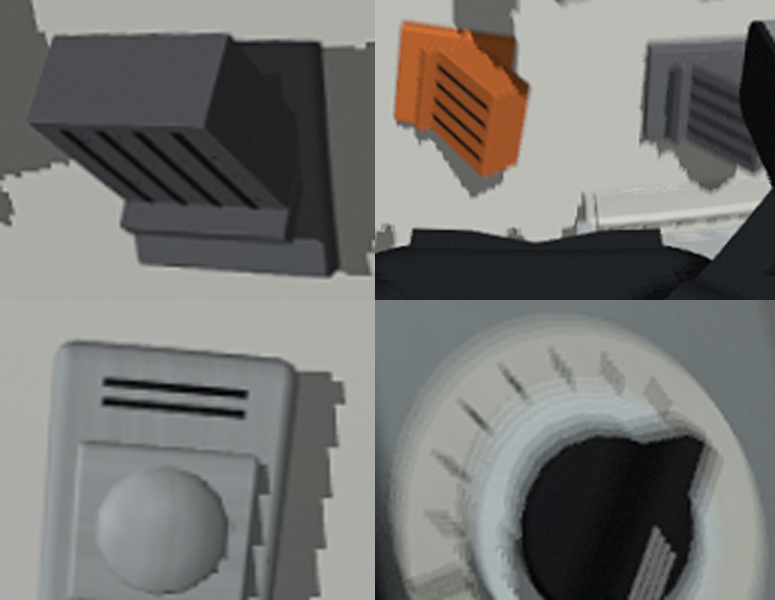

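Run:
```python
from h import *
import pickle
np.set_printoptions(precision=1,suppress=True)
c=pickle.load(open("w2.pkl","rb"));c1=pickle.load(open("w1.pkl","rb"))
T=plane(c,[[60,216.7],[118.3,217.7]],62.1);d=T[1]-T[0];print("ridge",T,np.linalg.norm(d))
a=np.arctan2(d[0],-d[1]);print("yaw uphill deg",np.degrees(np.arctan2(d[0],-d[1])))
up=np.array([-d[1],d[0],0])/np.linalg.norm(d);print("foot",T.mean(0)-35.4*up-[0,0,42.1])
G=plane(c1,[[371.5,306],[369,354]],8);O=plane(c1,[[247.5,296],[246,346]],8);print("base",G,O)
B=lambda p:(np.array(p)-[0,200])*.15+[290,190]
print("top cam ridge",plane(cam("top"),B([[115,340],[278,365]]),62.1))
print(togo([541,-173,0],Ro.from_euler("xyz",[np.pi,0,np.radians(-11.2)])))
```

```text
ridge [[563.1  22.7  62.1]
 [554.7 -32.4  62.1]] 55.725617656946056
yaw uphill deg -8.60234144024164
foot [523.9   0.5  20. ]
base [[506.7  40.7   8. ]
 [495.1 -30.6   8. ]] [[361.8  81.5   8. ]
 [340.4  10.7   8. ]]
top cam ridge [[560.1  27.8  62.1]
 [548.9 -36.2  62.1]]
([0.34, -0.03, 3.03], [0.01, -0.01, 0.71])
```

Call:
{"name": "drive_tool", "arguments": {"plan": [{"x": 0.34, "y": -0.03, "z": 0.8, "ax": 0, "ay": 0, "az": 0.7, "hand": 85}, {"x": 0.34, "y": -0.03, "z": 1.7, "ax": 0, "ay": 0, "az": 0.7, "hand": 85}, {"x": 0.34, "y": -0.03, "z": 2.4, "ax": 0, "ay": 0, "az": 0.7, "hand": 85}, {"x": 0.34, "y": -0.03, "z": 2.8, "ax": 0, "ay": 0, "az": 0.7, "hand": 85}, {"x": 0.34, "y": -0.03, "z": 3.03, "ax": 0, "ay": 0, "az": 0.7, "hand": 85}, {"x": 0.34, "y": -0.03, "z": 3.03, "ax": 0, "ay": 0, "az": 0.7, "hand": 85}]}}

```text
clock: 5.45
eef_pos: [539.4, -174.3, -2.0]
tcp_rot: [-3.142, 0.002, -0.198]
contact_force: [-0.5, -0.5, 1.2]
opening: 0.994
grasp_force: 0.0
```

Call:
{"name": "drive_tool", "arguments": {"plan": [{"x": 0, "y": 0, "z": 0, "ax": 0, "ay": 0, "az": 0, "hand": 50}, {"x": 0, "y": 0, "z": 0, "ax": 0, "ay": 0, "az": 0, "hand": 50}, {"x": 0, "y": 0, "z": 0, "ax": 0, "ay": 0, "az": 0, "hand": 50}, {"x": 0, "y": 0, "z": 0, "ax": 0, "ay": 0, "az": 0, "hand": 50}], "grip_force": 40}}

```text
clock: 5.85
eef_pos: [541.4, -174.0, 0.9]
tcp_rot: [3.141, -0.003, -0.197]
contact_force: [-2.0, -1.5, 7.7]
opening: 0.713
grasp_force: 44.3
```

Call:
{"name": "drive_tool", "arguments": {"plan": [{"x": 0, "y": 0, "z": -0.2, "ax": 0, "ay": 0, "az": 0, "hand": 50}, {"x": 0, "y": 0, "z": -0.6, "ax": 0, "ay": 0, "az": 0, "hand": 50}, {"x": 0, "y": 0, "z": -1.2, "ax": 0, "ay": 0, "az": 0, "hand": 50}, {"x": 0, "y": 0, "z": -1.9, "ax": 0, "ay": 0, "az": 0, "hand": 50}, {"x": 0, "y": 0, "z": -2.5, "ax": 0, "ay": 0, "az": 0, "hand": 50}, {"x": 0, "y": 0, "z": -2.8, "ax": 0, "ay": 0, "az": 0, "hand": 50}, {"x": 0, "y": 0, "z": -2.8, "ax": 0, "ay": 0, "az": 0, "hand": 50}]}}

```text
clock: 6.55
eef_pos: [542.0, -173.8, 142.6]
tcp_rot: [3.141, -0.005, -0.197]
contact_force: [0.2, 0.2, -1.4]
opening: 0.71
grasp_force: 44.0
```

```bash
cat >> h.py <<'E'
foot=np.array([522.6,1.0,20]);yb=np.radians(-9.2)
def tilted(yaw,deg): return Ro.from_euler("z",yaw)*Ro.from_euler("x",np.pi)*Ro.from_euler("y",deg,degrees=True)
E
python3 - <<'E'
from h import *
R=tilted(yb,50);M=R.as_matrix();ex,ey,ez=M.T;print(ex,ez)
g=foot+61*ex-1.5*ez;print(g, g-60*ez)
print(togo(g-60*ez,R)); s=monitor.sense();print(s["opening"],s["grasp_force"],s["contact_force"])
c=cam("wrist");im=imaging.grab_frame("wrist");cv2.imwrite("pics/w3.png",im[...,::-1]);
E
```

```text
[ 0.63451896 -0.10276965  0.76604444] [ 0.75619025 -0.1224761  -0.64278761]
[560.1713712   -5.08523429  67.69289244] [514.79995617   2.26333143 106.26014903]
([-1.22, -3.35, 0.72], [0.16, 8.28, -0.32])
0.7103977081567846 44.01173651218414 [ 0.19937759  0.15056168 -1.41772464]
```

View pics/w3.png

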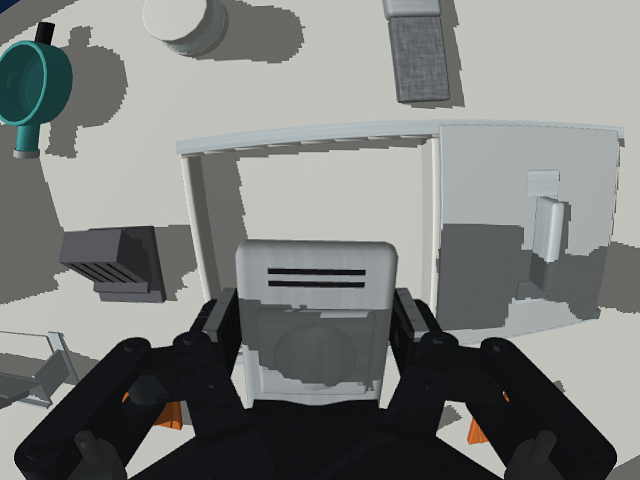

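The cover is held squarely. Its upper end is at (317,241), with even pads on both sides.

Call:
{"name": "drive_tool", "arguments": {"plan": [{"x": -0.3, "y": -0.4, "z": 0, "ax": 0, "ay": 1.4, "az": -0.1, "hand": 50}, {"x": -0.6, "y": -1.0, "z": 0.1, "ax": 0, "ay": 2.8, "az": -0.1, "hand": 50}, {"x": -0.8, "y": -1.7, "z": 0.2, "ax": 0.1, "ay": 4.2, "az": -0.2, "hand": 50}, {"x": -1.0, "y": -2.4, "z": 0.4, "ax": 0.1, "ay": 5.6, "az": -0.2, "hand": 50}, {"x": -1.2, "y": -3.0, "z": 0.6, "ax": 0.16, "ay": 7.0, "az": -0.3, "hand": 50}, {"x": -1.22, "y": -3.35, "z": 0.72, "ax": 0.16, "ay": 8.28, "az": -0.32, "hand": 50}, {"x": -1.22, "y": -3.35, "z": 0.72, "ax": 0.16, "ay": 8.28, "az": -0.32, "hand": 50}, {"x": -1.22, "y": -3.35, "z": 0.72, "ax": 0.16, "ay": 8.28, "az": -0.32, "hand": 50}]}}

```text
clock: 7.4
eef_pos: [515.8, -63.7, 138.0]
tcp_rot: [3.071, -0.567, -0.174]
contact_force: [-0.2, 0.0, -1.7]
opening: 0.712
grasp_force: 44.0
```

Run:
```python
from h import *
np.set_printoptions(precision=1,suppress=True)
R=tilted(yb,50);M=R.as_matrix();ex,ey,ez=M.T
g=foot+61*ex-1.5*ez
print(togo(g,R));print(monitor.sense()["qpos"].round(2))
im=imaging.grab_frame("side");cv2.imwrite("pics/s4.png",im[...,::-1])
c=cam("wrist");im=imaging.grab_frame("wrist");cv2.imwrite("pics/w4.png",im[...,::-1])
# upper end of cover in tool coordinates: ray onto plane z_tool=-17.5
s=monitor.sense();Rt=Ro.from_euler("xyz",s["tcp_rot"]);o,v=ray(c,[[240,255],[317,241],[395,255]])
ot=Rt.inv().apply(o-s["eef_pos"]);vt=Rt.inv().apply(v);print(ot+vt*((-17.5-ot[2])/vt[:,2:3]))
pr=proj(cam("side"),[foot,foot+55*ex,g]);print(pr)
```

```text
([-0.19, -1.41, 1.45], [0.75, 2.92, 0.01])
[-0.   0.1  2.3 -1.   0.2  2.7]
[[ 27.9 -27.5 -17.5]
 [ 33.3   0.7 -17.5]
 [ 27.8  29.3 -17.5]]
[[339.1 269.3]
 [355.7 250.8]
 [357.1 248.5]]
```

The wrist is close to its singularity at this tilt (q5 about 0.2, q6 2.7). I'll put the cover back and regrip it with the tool leaning back about 30°, so the drip placement needs only about 20° of tilt.

Run:
```python
from h import *
print(togo([541.5,-174,142],tilted(np.radians(-11.2),0)))
```

```text
([0.79, 2.06, 0.56], [0.6, -5.43, 0.02])
```

Call:
{"name": "drive_tool", "arguments": {"plan": [{"x": 0.15, "y": 0.3, "z": 0.1, "ax": 0.1, "ay": -1, "az": 0, "hand": 50}, {"x": 0.3, "y": 0.7, "z": 0.2, "ax": 0.2, "ay": -2, "az": 0, "hand": 50}, {"x": 0.45, "y": 1.1, "z": 0.3, "ax": 0.35, "ay": -3.2, "az": 0, "hand": 50}, {"x": 0.6, "y": 1.6, "z": 0.45, "ax": 0.5, "ay": -4.4, "az": 0, "hand": 50}, {"x": 0.79, "y": 2.06, "z": 0.56, "ax": 0.6, "ay": -5.4, "az": 0, "hand": 50}, {"x": 0.79, "y": 2.06, "z": 0.56, "ax": 0.6, "ay": -5.4, "az": 0, "hand": 50}, {"x": 0.79, "y": 2.06, "z": 0.56, "ax": 0.6, "ay": -5.4, "az": 0, "hand": 50}, {"x": 0.79, "y": 2.06, "z": 0.56, "ax": 0.6, "ay": -5.4, "az": 0, "hand": 50}]}}

```text
clock: 8.3
eef_pos: [544.9, -175.7, 142.7]
tcp_rot: [-3.137, -0.004, -0.194]
contact_force: [0.2, -1.0, -1.6]
opening: 0.716
grasp_force: 44.0
```

Run:
```python
from h import *
s=monitor.sense();print(s["eef_pos"],s["tcp_rot"],s["qpos"].round(2))
print(togo([541.5,-174,1.5],tilted(np.radians(-11.2),0)))
```

```text
[ 544.91823846 -175.74192193  142.72148867] [-3.13670103 -0.00353335 -0.19411417] [-0.32  0.37  1.83  0.01  0.94  1.44]
([-0.08, -0.01, 2.82], [-0.05, -0.03, 0.01])
```

Call:
{"name": "drive_tool", "arguments": {"plan": [{"x": -0.08, "y": 0, "z": 0.8, "ax": 0, "ay": 0, "az": 0, "hand": 50}, {"x": -0.08, "y": 0, "z": 1.6, "ax": 0, "ay": 0, "az": 0, "hand": 50}, {"x": -0.08, "y": 0, "z": 2.3, "ax": 0, "ay": 0, "az": 0, "hand": 50}, {"x": -0.08, "y": 0, "z": 2.7, "ax": 0, "ay": 0, "az": 0, "hand": 50}, {"x": -0.08, "y": 0, "z": 2.82, "ax": 0, "ay": 0, "az": 0, "hand": 50}, {"x": -0.08, "y": 0, "z": 2.82, "ax": 0, "ay": 0, "az": 0, "hand": 50}, {"x": -0.08, "y": 0, "z": 2.82, "ax": 0, "ay": 0, "az": 0, "hand": 74}, {"x": -0.08, "y": 0, "z": 2.82, "ax": 0, "ay": 0, "az": 0, "hand": 74}]}}

```text
clock: 9.1
eef_pos: [539.5, -174.3, 2.9]
tcp_rot: [-3.141, -0.006, -0.194]
contact_force: [0.5, -0.6, 0.5]
opening: 0.866
grasp_force: 0.0
```

Run:
```python
from h import *
R=tilted(np.radians(-11.2),-30)
print(togo([545,-174.7,7],R)); print(togo([545,-174.7,30],R))
```

```text
([0.11, -0.01, -0.08], [0.0, -5.05, 0.01])
([0.11, -0.01, -0.54], [0.0, -5.05, 0.01])
```

Call:
{"name": "drive_tool", "arguments": {"plan": [{"x": -0.03, "y": 0, "z": -0.2, "ax": 0, "ay": -1.3, "az": 0, "hand": 76}, {"x": -0.06, "y": 0, "z": -0.3, "ax": 0, "ay": -2.6, "az": 0, "hand": 76}, {"x": -0.1, "y": 0, "z": -0.3, "ax": 0, "ay": -3.9, "az": 0, "hand": 76}, {"x": -0.13, "y": 0, "z": -0.3, "ax": 0, "ay": -5, "az": 0, "hand": 76}, {"x": -0.13, "y": 0, "z": -0.3, "ax": 0, "ay": -5, "az": 0, "hand": 76}, {"x": -0.13, "y": 0, "z": -0.12, "ax": 0, "ay": -5, "az": 0, "hand": 76}, {"x": -0.13, "y": 0, "z": -0.12, "ax": 0, "ay": -5, "az": 0, "hand": 76}]}}

```text
clock: 9.8
eef_pos: [531.8, -173.0, 7.6]
tcp_rot: [-3.141, 0.518, -0.195]
contact_force: [-0.3, -0.2, 0.5]
opening: 0.886
grasp_force: 0.0
```

Call:
{"name": "drive_tool", "arguments": {"plan": [{"x": 0, "y": 0, "z": 0, "ax": 0, "ay": 0, "az": 0, "hand": 50}, {"x": 0, "y": 0, "z": 0, "ax": 0, "ay": 0, "az": 0, "hand": 50}, {"x": 0, "y": 0, "z": 0, "ax": 0, "ay": 0, "az": 0, "hand": 50}], "grip_force": 45}}

```text
clock: 10.1
eef_pos: [532.9, -173.4, 9.3]
tcp_rot: [3.141, 0.518, -0.195]
contact_force: [-0.4, 0.3, 4.2]
opening: 0.705
grasp_force: 49.0
```

Run:
```python
from h import *
s=monitor.sense();print(s["eef_pos"],s["tcp_rot"],s["qpos"].round(2),s["opening"],s["contact_force"])
```

```text
[ 532.9314719  -173.44900023    9.26344503] [ 3.14107673  0.51791386 -0.19546153] [-0.29  0.8   1.52 -0.05  1.33  1.5 ] 0.7050158444630251 [-0.42119405  0.29998592  4.2149749 ]
```

Call:
{"name": "drive_tool", "arguments": {"plan": [{"x": -0.1, "y": 0, "z": -0.17, "ax": 0, "ay": 0, "az": 0, "hand": 50}, {"x": -0.3, "y": 0, "z": -0.52, "ax": 0, "ay": 0, "az": 0, "hand": 50}, {"x": -0.6, "y": 0, "z": -1.04, "ax": 0, "ay": 0, "az": 0, "hand": 50}, {"x": -0.95, "y": 0, "z": -1.65, "ax": 0, "ay": 0, "az": 0, "hand": 50}, {"x": -1.25, "y": 0, "z": -2.15, "ax": 0, "ay": 0, "az": 0, "hand": 50}, {"x": -1.3, "y": 0, "z": -2.25, "ax": 0, "ay": 0, "az": 0, "hand": 50}]}}

```text
clock: 10.7
eef_pos: [534.2, -173.8, 143.0]
tcp_rot: [3.14, 0.513, -0.196]
contact_force: [0.5, -0.5, -1.5]
opening: 0.704
grasp_force: 48.9
```

```bash
cat >> h.py <<'E'
Rg=Ro.from_euler("xyz",[3.141,.518,-.1955]);pc=Rg.inv().apply(np.array([528,-172.5,4])-[532.9,-173.4,9.0])
def drip(up=3,off=5,tilt=20.3):
    M=tilted(yb,50).as_matrix();g=foot+(45+up)*M[:,0]-off*M[:,2]
    R=tilted(yb,tilt);return g-R.apply(pc),R
E
python3 - <<'E'
from h import *
s=monitor.sense();print(s["eef_pos"],s["opening"],pc)
for a in ((3,60),(3,5)): print(drip(*a)[0],togo(*drip(*a)))
E
```

```text
[ 534.19093023 -173.75451987  143.01228813] 0.7038791253510918 [-1.85225643  0.06496753  6.81064794]
[507.07828452   3.57978349 102.36763498] ([-0.67, -3.38, 1.3], [-0.02, 8.28, -0.34])
[548.66874829  -3.15640176  67.01431645] ([0.42, -3.4, 1.51], [-0.02, 8.28, -0.34])
```

Call:
{"name": "drive_tool", "arguments": {"plan": [{"x": -0.1, "y": -0.5, "z": 0.2, "ax": 0, "ay": 1.3, "az": -0.06, "hand": 50}, {"x": -0.2, "y": -1.1, "z": 0.4, "ax": 0, "ay": 2.7, "az": -0.12, "hand": 50}, {"x": -0.3, "y": -1.8, "z": 0.6, "ax": 0, "ay": 4.1, "az": -0.18, "hand": 50}, {"x": -0.4, "y": -2.4, "z": 0.8, "ax": 0, "ay": 5.5, "az": -0.24, "hand": 50}, {"x": -0.55, "y": -3.0, "z": 1.0, "ax": 0, "ay": 6.9, "az": -0.3, "hand": 50}, {"x": -0.67, "y": -3.38, "z": 1.3, "ax": -0.02, "ay": 8.28, "az": -0.34, "hand": 50}, {"x": -0.67, "y": -3.38, "z": 1.3, "ax": -0.02, "ay": 8.28, "az": -0.34, "hand": 50}, {"x": -0.67, "y": -3.38, "z": 1.3, "ax": -0.02, "ay": 8.28, "az": -0.34, "hand": 50}]}}

```text
clock: 11.5
eef_pos: [503.0, 5.2, 98.0]
tcp_rot: [3.141, -0.346, -0.158]
contact_force: [1.4, 0.7, -0.5]
opening: 0.708
grasp_force: 49.1
```

Run:
```python
from h import *
s=monitor.sense();print(s["eef_pos"],s["qpos"].round(2))
for a in ((3,60),(3,5)): print(togo(*drip(*a)))
t=cam("side");im=imaging.grab_frame("side")
w=cam("wrist");wi=imaging.grab_frame("wrist")
M=tilted(yb,50).as_matrix();L=[foot+np.array(M[:,0])*k+M[:,1]*q for k in(0,55) for q in(-29,29)]
print(proj(t,L).round(0).tolist(),proj(w,L).round(0).tolist())
b=im[150:350,240:440,::-1].copy()
for p in proj(t,L): cv2.circle(b,tuple(int(x) for x in p-[240,150]),1,(0,0,255),-1)
w2=wi[...,::-1].copy()
for p in proj(w,L): cv2.circle(w2,tuple(int(x) for x in p),2,(0,0,255),-1)
cv2.imwrite("pics/c5.png",np.hstack([cv2.resize(b,(400,400),interpolation=cv2.INTER_CUBIC),cv2.resize(w2[100:400,170:470],(400,400))]))
```

```text
[502.97257131   5.16633834  97.98356044] [ 0.06  0.23  2.25 -0.23  0.33  1.99]
([0.11, 0.02, -0.05], [-0.01, 0.08, 0.02])
([0.66, 0.02, 0.9], [-0.01, 0.08, 0.02])
[[334.0, 259.0], [345.0, 280.0], [350.0, 241.0], [362.0, 261.0]] [[270.0, 257.0], [360.0, 257.0], [262.0, 192.0], [369.0, 192.0]]
```

View pics/c5.png

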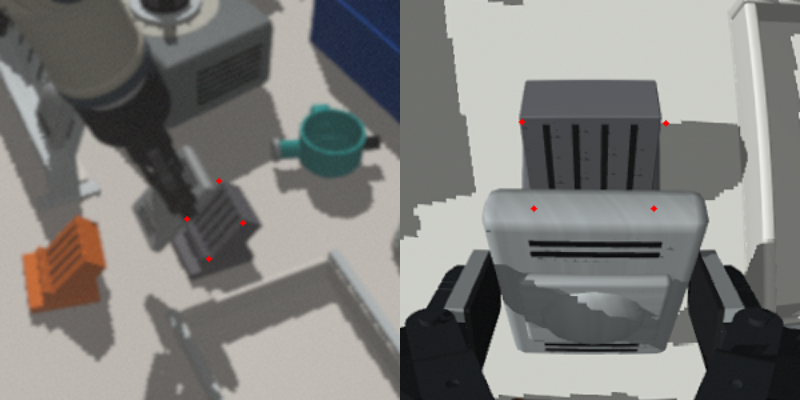

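The wrist crop shows the block's ridge within about 1 mm of my prediction (red dots), and the cover centred over the block.

Call:
{"name": "drive_tool", "arguments": {"plan": [{"x": 0.15, "y": 0.02, "z": 0.1, "ax": 0, "ay": 0.08, "az": 0, "hand": 50}, {"x": 0.3, "y": 0.02, "z": 0.3, "ax": 0, "ay": 0.08, "az": 0, "hand": 50}, {"x": 0.45, "y": 0.02, "z": 0.55, "ax": 0, "ay": 0.08, "az": 0, "hand": 50}, {"x": 0.58, "y": 0.02, "z": 0.77, "ax": 0, "ay": 0.08, "az": 0, "hand": 50}, {"x": 0.66, "y": 0.02, "z": 0.9, "ax": 0, "ay": 0.08, "az": 0, "hand": 50}, {"x": 0.66, "y": 0.02, "z": 0.9, "ax": 0, "ay": 0.08, "az": 0, "hand": 50}]}}

```text
clock: 12.2
eef_pos: [551.5, -4.3, 66.7]
tcp_rot: [-3.141, -0.356, -0.161]
contact_force: [-1.1, 0.6, 3.8]
opening: 0.709
grasp_force: 50.0
```

Run:
```python
from h import *
s=monitor.sense();print(s["eef_pos"],s["contact_force"],s["opening"])
for a in ((3,5),(1,1)): print(togo(*drip(*a)))
```

```text
[551.46022793  -4.2832581   66.67445213] [-1.10761599  0.58096406  3.79010702] 0.7090338010878222
([-0.05, -0.01, -0.03], [-0.0, -0.01, -0.01])
([-0.05, -0.01, 0.06], [-0.0, -0.01, -0.01])
```

Call:
{"name": "drive_tool", "arguments": {"plan": [{"x": -0.03, "y": 0, "z": 0, "ax": 0, "ay": 0, "az": 0, "hand": 64}, {"x": -0.03, "y": 0, "z": 0, "ax": 0, "ay": 0, "az": 0, "hand": 70}, {"x": -0.03, "y": 0, "z": 0, "ax": 0, "ay": 0, "az": 0, "hand": 80}, {"x": -0.03, "y": 0, "z": 0, "ax": 0, "ay": 0, "az": 0, "hand": 80}, {"x": -0.03, "y": 0, "z": 0, "ax": 0, "ay": 0, "az": 0, "hand": 80}, {"x": -0.03, "y": 0, "z": 0, "ax": 0, "ay": 0, "az": 0, "hand": 80}]}}

```text
clock: 12.8
eef_pos: [549.2, -3.6, 67.0]
tcp_rot: [-3.141, -0.357, -0.161]
contact_force: [0.2, -0.3, 0.1]
opening: 0.937
grasp_force: 0.0
```

Run:
```python
from h import *
s=monitor.sense();print(s["eef_pos"],s["contact_force"],s["opening"],s["grasp_force"])
im=imaging.grab_frame("side");w=cam("wrist");wi=imaging.grab_frame("wrist")
M=tilted(yb,50).as_matrix()
C=foot+45*M[:,0]-14*M[:,2]
L=[C+M[:,0]*k+M[:,1]*q for k in(-45,45) for q in(-31,31)]
b=im[150:350,240:440,::-1].copy()
for p in proj(cam("side"),L): cv2.circle(b,tuple(int(x) for x in p-[240,150]),1,(0,0,255),-1)
w2=wi[...,::-1].copy()
for p in proj(w,L): cv2.circle(w2,tuple(int(x) for x in p),2,(0,0,255),-1)
cv2.imwrite("pics/c6.png",np.hstack([cv2.resize(b,(400,400),interpolation=cv2.INTER_CUBIC),cv2.resize(w2[100:400,170:470],(400,400))]))
```

```text
[549.19410735  -3.6331588   67.01843408] [ 0.21742293 -0.33647445  0.14636866] 0.9373847472924492 0.0
```

View pics/c6.png

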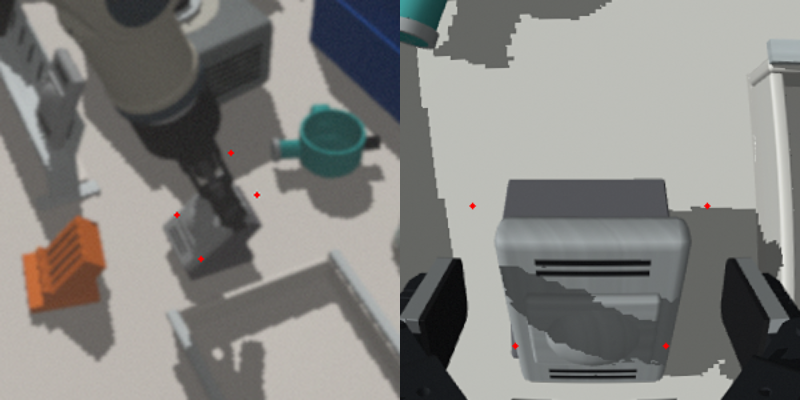

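The cover did not stay against the lip. Its upper end is at about row 225 of the crop, level with the block's ridge, so it sits lower than intended. I'll measure its pose from the rays to its corners.

```bash
cat >> h.py <<'E'
def pnp(c,uv,obj):
    o,v=ray(c,uv);Rc=np.array(c["R"]);n=v@Rc.T;n=n[:,:2]/n[:,2:]
    best=cv2.solvePnPGeneric(np.array(obj,float),n[:,None,:].astype(float),np.eye(3),None,flags=cv2.SOLVEPNP_SQPNP)
    rv,tv=cv2.solvePnPRefineLM(np.array(obj,float),n[:,None,:].astype(float),np.eye(3),None,best[1][0],best[2][0])
    Rw=Rc.T@cv2.Rodrigues(rv)[0];p=Rc.T@(tv.ravel()-np.array(c["t"]));q=(np.array(obj)@cv2.Rodrigues(rv)[0].T+tv.ravel());e=q[:,:2]/q[:,2:]-n
    return p,Rw,np.abs(e).max()*371
E
python3 - <<'E'
from h import *
np.set_printoptions(precision=1,suppress=True)
w=cam("wrist");f=lambda X:[((x-400)*.75+170,y*.75+100) for x,y in X]
obj=[[45,31,8],[45,-31,8],[-45,31,14],[-45,-31,14]]
p,R,e=pnp(w,f([[496,222],[691,222],[526,381],[664,381]]),obj)
M=tilted(yb,50).as_matrix();D=np.array([-np.cos(yb),-np.sin(yb),0])
d=p-foot;print("centre",p,"drip x",d@D,"z",p[2],"lean",np.degrees(np.arccos(R[2,2])),"len axis",R[:,0],"z",R[:,2],e)
# c5 picture: same camera but from the hover pose; give in tool frame
s=monitor.sense();Rt=Ro.from_euler("xyz",s["tcp_rot"])
p,R,e=pnp(w,f([[483,195],[708,195],[520,354],[668,354]]),obj)
print("in tool: centre",Rt.inv().apply(p-s["eef_pos"]),"x axis",Rt.inv().apply(R[:,0]),e,"pc",pc)
c=pickle=None
# ridge flat rows seen now
L=[foot+55*M[:,0]+k*np.array([-D[0],-D[1],0]) for k in(0,10,20,25)];print(proj(w,L))
g=cv2.cvtColor(cv2.imread("pics/c6.png"),cv2.COLOR_BGR2GRAY);print(g[170:270:3,600])
E
```

```text
centre [534.9  -2.4  35.2] drip x -12.639921463042407 z 35.19898382393893 lean 40.14686034792488 len axis [ 0.8 -0.1  0.6] z [-0.6  0.1  0.8] 0.9452234611962234
in tool: centre [-5.7  1.  12.6] x axis [ 0.9  0.  -0.5] 0.9433772972997554 pc [-1.9  0.1  6.8]
[[312.9 281.1]
 [312.9 258.6]
 [312.9 236. ]
 [312.9 224.8]]
[188 189 190 143  84  85  84  84  84  84  83  85  84  85  84  84  97 121
 127 133 136 140 146 151 155 145 134 122 118 119  64  15  83 112]
```

Run:
```python
from h import *
R=tilted(yb,5);g=np.array([546.5,-4.3,42.4])
print(togo(g,R),togo(g+[0,0,15],R))
```

```text
([-0.22, 0.02, 0.44], [-0.01, -2.57, -0.0]) ([-0.11, 0.02, 0.16], [-0.01, -2.57, -0.0])
```

Call:
{"name": "drive_tool", "arguments": {"plan": [{"x": -0.08, "y": 0.02, "z": 0.08, "ax": 0, "ay": -1.3, "az": 0, "hand": 82}, {"x": -0.11, "y": 0.02, "z": 0.16, "ax": 0, "ay": -2.57, "az": 0, "hand": 82}, {"x": -0.18, "y": 0.02, "z": 0.34, "ax": 0, "ay": -2.57, "az": 0, "hand": 82}, {"x": -0.22, "y": 0.02, "z": 0.44, "ax": 0, "ay": -2.57, "az": 0, "hand": 82}, {"x": -0.22, "y": 0.02, "z": 0.44, "ax": 0, "ay": -2.57, "az": 0, "hand": 82}, {"x": -0.22, "y": 0.02, "z": 0.44, "ax": 0, "ay": -2.57, "az": 0, "hand": 82}]}}

```text
clock: 13.5
eef_pos: [544.8, -4.2, 41.7]
tcp_rot: [-3.142, -0.087, -0.16]
contact_force: [-0.0, -0.4, -0.0]
opening: 0.962
grasp_force: 0.0
```

Call:
{"name": "drive_tool", "arguments": {"plan": [{"x": 0, "y": 0, "z": 0, "ax": 0, "ay": 0, "az": 0, "hand": 50}, {"x": 0, "y": 0, "z": 0, "ax": 0, "ay": 0, "az": 0, "hand": 50}, {"x": 0, "y": 0, "z": 0, "ax": 0, "ay": 0, "az": 0, "hand": 50}], "grip_force": 45}}

```text
clock: 13.8
eef_pos: [546.6, -2.8, 43.2]
tcp_rot: [-3.139, -0.089, -0.161]
contact_force: [-2.0, 11.9, 6.6]
opening: 0.718
grasp_force: 47.3
```

Run:
```python
from h import *
s=monitor.sense();print(s["eef_pos"],s["tcp_rot"],s["contact_force"],s["opening"],s["qpos"].round(2))
```

```text
[546.60980659  -2.79312228  43.20195059] [-3.13909064 -0.08850708 -0.16120164] [-1.98186635 11.92545573  6.61497863] 0.7177511555187217 [-0.    0.45  2.   -0.02  0.6   1.75]
```

Call:
{"name": "drive_tool", "arguments": {"plan": [{"x": -0.05, "y": 0, "z": -0.15, "ax": 0, "ay": 0, "az": 0, "hand": 50}, {"x": -0.1, "y": 0, "z": -0.4, "ax": 0, "ay": 0, "az": 0, "hand": 50}, {"x": -0.2, "y": 0, "z": -0.8, "ax": 0, "ay": 0, "az": 0, "hand": 50}, {"x": -0.4, "y": 0, "z": -1.2, "ax": 0, "ay": 0.8, "az": 0, "hand": 50}, {"x": -0.6, "y": 0, "z": -1.5, "ax": 0, "ay": 1.6, "az": 0, "hand": 50}, {"x": -0.6, "y": 0, "z": -1.5, "ax": 0, "ay": 1.6, "az": 0, "hand": 50}]}}

```text
clock: 14.4
eef_pos: [507.2, 1.6, 115.7]
tcp_rot: [-3.141, -0.256, -0.16]
contact_force: [-0.6, 1.0, -2.2]
opening: 0.717
grasp_force: 51.6
```

Run:
```python
from h import *
np.set_printoptions(precision=2,suppress=True)
s=monitor.sense();print(s["eef_pos"],s["tcp_rot"],s["contact_force"],s["opening"])
R1=Ro.from_euler("xyz",[-3.139,-.0885,-.161]);pc2=R1.inv().apply(np.array([534.9,-2.4,35.2])-[546.6,-2.8,43.2]);print("pc2",pc2)
w=cam("wrist");wi=imaging.grab_frame("wrist");cv2.imwrite("pics/w7.png",wi[...,::-1])
Rt=Ro.from_euler("xyz",s["tcp_rot"])
Rc=R1.inv()*tilted(yb,40.1)   # "perp tool" frame of the cover in tool frame
obj=np.array([[45,31,8],[45,-31,8],[-45,31,14],[-45,-31,14],[45,0,8],[-45,0,14]])*[1,-1,-1]
P=s["eef_pos"]+Rt.apply(pc2+Rc.apply(obj));print(proj(w,P).round(0).tolist())
g=cv2.cvtColor(wi,cv2.COLOR_RGB2GRAY).astype(int)
cx=int(proj(w,P)[4][0])
for r0 in range(150,400,40): print(r0,g[r0:r0+40:2,cx].tolist())
for row in (int(proj(w,P)[0][1])+20,int(proj(w,P)[2][1])-14): print(row,g[row,200:440:4].tolist())
```

```text
[507.25   1.59 115.68] [-3.14 -0.26 -0.16] [-0.56  1.02 -2.15] 0.7167678238595553
pc2 [-12.27   1.5    6.94]
[[230.0, 283.0], [405.0, 283.0], [261.0, 373.0], [372.0, 373.0], [317.0, 284.0], [317.0, 374.0]]
150 [206, 206, 207, 208, 144, 92, 94, 94, 94, 94, 95, 94, 94, 94, 94, 94, 94, 94, 98, 83]
190 [70, 51, 18, 22, 19, 19, 22, 20, 21, 22, 20, 21, 24, 21, 20, 22, 22, 23, 21, 22]
230 [20, 20, 21, 21, 21, 22, 18, 76, 94, 94, 94, 95, 96, 70, 72, 59, 109, 105, 104, 104]
270 [105, 104, 105, 92, 103, 119, 134, 147, 148, 150, 151, 153, 155, 158, 160, 158, 159, 159, 160, 152]
310 [139, 129, 116, 113, 108, 15, 91, 69, 12, 105, 113, 114, 113, 75, 82, 85, 88, 87, 82, 87]
350 [95, 93, 89, 85, 85, 84, 83, 83, 84, 81, 81, 80, 78, 81, 111, 112, 110, 111, 108, 52]
390 [56, 67, 69, 70, 69, 66, 90, 116, 32, 27, 21, 20, 19, 16, 18, 19, 21, 18, 20, 19]
303 [206, 173, 23, 27, 93, 103, 103, 169, 181, 157, 156, 160, 159, 161, 163, 162, 159, 156, 158, 161, 161, 162, 158, 159, 161, 164, 163, 159, 158, 159, 159, 158, 159, 162, 156, 163, 161, 161, 162, 160, 159, 160, 162, 162, 161, 163, 165, 161, 157, 138, 100, 69, 70, 69, 19, 19, 11, 89, 111, 112]
358 [26, 29, 26, 28, 28, 21, 20, 13, 15, 144, 208, 206, 206, 192, 125, 111, 138, 117, 108, 77, 80, 80, 83, 86, 86, 87, 87, 87, 87, 86, 87, 88, 85, 85, 85, 81, 83, 80, 79, 78, 86, 115, 80, 81, 77, 208, 207, 206, 207, 10, 15, 30, 36, 36, 29, 28, 20, 19, 20, 20]
```

```bash
cat >> h.py <<'E'
def slots(im,x0,y0,x1,y1,k=11,th=28):
    "thin dark bars by black-hat"
    g=cv2.cvtColor(im,cv2.COLOR_BGR2GRAY);b=cv2.morphologyEx(g,cv2.MORPH_BLACKHAT,cv2.getStructuringElement(cv2.MORPH_RECT,(1,k)))
    m=np.zeros_like(g);m[y0:y1,x0:x1]=(b[y0:y1,x0:x1]>th)*255
    n,l,s,ce=cv2.connectedComponentsWithStats(m);o=[]
    for i in range(1,n):
        if s[i][2]>25 and s[i][3]<14:
            ys,xs=np.where(l==i);a,c=np.polyfit(xs,ys,1);o.append([xs.min(),a*xs.min()+c,xs.max()+1,a*xs.max()+c,len(xs)])
    return np.round(o,1)
E
python3 - <<'E'
from h import *
import pickle
np.set_printoptions(precision=1,suppress=True)
A=slots(cv2.imread("pics/w2.png"),255,145,370,275);print(A)
c=pickle.load(open("w2.pkl","rb"))
print(plane(c,A[:,:2],18),plane(c,A[:,2:4],18))
print("w4?",slots(cv2.imread("pics/w3.png"),230,240,400,410))
print(slots(cv2.imread("pics/w7.png"),215,270,410,410,k=9,th=12))
g=cv2.imread("pics/w7.png",0)
for r0 in range(368,414,3):print(r0,g[r0,232:404:5].tolist())
E
```

```text
[[283.  153.9 355.  160.  125. ]
 [294.  166.8 343.  171.  163. ]
 [294.  173.4 342.  177.6 181. ]
 [288.  251.3 334.  255.2 145. ]
 [287.  257.1 333.  261.  160. ]]
[[ 577.  -152.3   18. ]
 [ 566.3 -159.2   18. ]
 [ 561.4 -158.6   18. ]
 [ 500.7 -145.5   18. ]
 [ 495.9 -144.    18. ]] [[ 566.1 -205.    18. ]
 [ 558.8 -195.2   18. ]
 [ 553.9 -193.9   18. ]
 [ 493.1 -181.3   18. ]
 [ 488.2 -180.    18. ]]
w4? [[247.  241.8 394.  245.1 811. ]
 [267.  270.7 366.  272.6 637. ]
 [268.  283.1 365.  284.6 634. ]
 [300.  308.9 368.  311.  207. ]]
[[233.  279.1 356.  275.5 278. ]
 [368.  279.  401.  281.5 142. ]
 [263.  319.7 368.  320.4 473. ]
 [265.  325.3 366.  325.6 385. ]]
368 [21, 206, 206, 206, 207, 191, 113, 144, 115, 115, 149, 77, 79, 83, 83, 84, 83, 80, 81, 83, 81, 82, 78, 76, 81, 83, 79, 79, 148, 206, 206, 206, 206, 162, 13]
371 [65, 209, 206, 207, 206, 208, 124, 112, 112, 112, 114, 109, 78, 81, 81, 83, 81, 80, 80, 81, 80, 79, 75, 80, 78, 77, 79, 78, 211, 207, 206, 206, 207, 213, 14]
374 [104, 105, 206, 212, 209, 207, 204, 113, 114, 114, 62, 48, 48, 83, 79, 80, 79, 78, 78, 79, 79, 
[... 1429 characters left out ...]
18, 15, 13, 36, 100, 115, 116, 103, 77, 58, 63, 68, 70, 65, 41, 22, 19, 19, 26, 27, 26, 48, 110, 112, 27, 28, 27]
404 [28, 27, 56, 110, 57, 18, 17, 17, 18, 21, 19, 20, 19, 15, 28, 86, 117, 116, 95, 49, 26, 26, 27, 22, 19, 29, 27, 27, 27, 29, 111, 112, 26, 26, 28]
407 [27, 27, 24, 116, 26, 17, 19, 18, 17, 18, 19, 19, 16, 18, 18, 21, 16, 18, 29, 27, 27, 27, 20, 20, 20, 27, 27, 26, 26, 24, 118, 75, 27, 25, 27]
410 [28, 28, 27, 13, 16, 15, 15, 15, 17, 16, 19, 18, 15, 19, 15, 15, 17, 20, 18, 21, 19, 18, 18, 21, 22, 22, 20, 19, 20, 22, 17, 26, 26, 28, 28]
413 [26, 27, 28, 18, 18, 17, 16, 17, 19, 18, 20, 19, 19, 20, 18, 19, 19, 20, 20, 21, 18, 18, 23, 25, 23, 24, 25, 26, 26, 26, 24, 27, 29, 28, 28]
```

Run:
```python
from h import *
np.set_printoptions(precision=2,suppress=True)
w=cam("wrist");s=monitor.sense();Rt=Ro.from_euler("xyz",s["tcp_rot"])
obj=[[36,18.4,14],[36,-18.4,14],[31,18.4,14],[31,-18.4,14],[-45,25,14],[-45,-25,14]]
for b in (374,376,378):
  uv=[[263,319.7],[368,320.4],[265,325.3],[366,325.6],[315.5-44,b],[315.5+44,b]]
  p,R,e=pnp(w,uv,obj)
  print(b,"in tool centre",Rt.inv().apply(p-s["eef_pos"]),"lean",np.degrees(np.arccos(R[2,2])),"roty",R[:,0],e)
print("expected lean",40.1+9.6)
```

```text
374 in tool centre [-12.62   0.89   3.79] lean 52.08971371257827 roty [ 0.61 -0.1   0.79] 1.3638012304597178
376 in tool centre [-13.12   0.89   3.57] lean 51.24135171279734 roty [ 0.62 -0.1   0.78] 1.4478322045032914
378 in tool centre [-13.62   0.89   3.35] lean 50.39136875536294 roty [ 0.63 -0.1   0.77] 1.534771790076291
expected lean 49.7
```

Run:
```python
from h import *
np.set_printoptions(precision=1,suppress=True)
s=monitor.sense();R=tilted(yb,14.4);M=tilted(yb,50).as_matrix();p=np.array([-12.8,1.2,5])
for up,off in((7,40),(7,4),(3,1)):
    g=foot+(45+up)*M[:,0]-off*M[:,2]-R.apply(p);print(g,togo(g,R))
```

```text
[536.6  -0.   93.6] ([0.42, -0.05, 0.56], [-0.01, -0.04, 0.01])
[563.8  -4.5  70.4] ([0.84, -0.05, 1.15], [-0.01, -0.04, 0.01])
[563.5  -4.4  65.4] ([0.81, -0.05, 1.25], [-0.01, -0.04, 0.01])
```

Call:
{"name": "drive_tool", "arguments": {"plan": [{"x": 0.2, "y": -0.05, "z": 0.2, "ax": 0, "ay": 0, "az": 0, "hand": 50}, {"x": 0.42, "y": -0.05, "z": 0.56, "ax": 0, "ay": 0, "az": 0, "hand": 50}, {"x": 0.6, "y": -0.05, "z": 0.8, "ax": 0, "ay": 0, "az": 0, "hand": 50}, {"x": 0.76, "y": -0.05, "z": 1.04, "ax": 0, "ay": 0, "az": 0, "hand": 50}, {"x": 0.84, "y": -0.05, "z": 1.15, "ax": 0, "ay": 0, "az": 0, "hand": 50}, {"x": 0.84, "y": -0.05, "z": 1.15, "ax": 0, "ay": 0, "az": 0, "hand": 50}, {"x": 0.84, "y": -0.05, "z": 1.15, "ax": 0, "ay": 0, "az": 0, "hand": 50}]}}

```text
clock: 15.15
eef_pos: [565.1, -4.9, 69.4]
tcp_rot: [-3.141, -0.254, -0.161]
contact_force: [-1.1, -0.3, -0.8]
opening: 0.714
grasp_force: 51.6
```

Call:
{"name": "drive_tool", "arguments": {"plan": [{"x": -0.01, "y": 0, "z": 0.04, "ax": 0, "ay": 0, "az": 0, "hand": 50}, {"x": -0.02, "y": 0, "z": 0.07, "ax": 0, "ay": 0, "az": 0, "hand": 50}, {"x": -0.02, "y": 0, "z": 0.07, "ax": 0, "ay": 0, "az": 0, "hand": 50}]}}

```text
clock: 15.45
eef_pos: [564.9, -4.7, 65.8]
tcp_rot: [-3.141, -0.255, -0.161]
contact_force: [-0.2, -0.9, -1.3]
opening: 0.716
grasp_force: 51.6
```

Run:
```python
from h import *
s=monitor.sense();print(s["eef_pos"],s["contact_force"])
w=cam("wrist");im=imaging.grab_frame("wrist")[...,::-1].copy();cv2.imwrite("pics/w8.png",im)
M=tilted(yb,50).as_matrix();f=np.array([1,0,0])
L=[foot+55*M[:,0],foot+M[:,0]*97-14*M[:,2],foot+M[:,0]*7-14*M[:,2]];print(proj(w,L).round(0).tolist())
g=cv2.cvtColor(im,cv2.COLOR_BGR2GRAY);print(slots(im,200,200,430,420,k=9,th=12));print(g[150:420:2,317].tolist())
```

```text
[564.85781007  -4.68222231  65.83365366] [-0.23653528 -0.9415965  -1.29596187]
[[316.0, 315.0], [317.0, 300.0], [316.0, 374.0]]
[[263.  319.8 368.  320.3 471. ]
 [265.  325.3 366.  325.7 394. ]]
[193, 192, 193, 192, 193, 193, 192, 192, 192, 192, 192, 193, 192, 192, 192, 192, 193, 193, 192, 192, 192, 192, 194, 192, 193, 194, 193, 192, 192, 193, 192, 193, 192, 192, 193, 193, 192, 192, 192, 192, 192, 192, 193, 193, 193, 192, 192, 192, 193, 192, 193, 193, 192, 192, 193, 194, 120, 86, 88, 87, 88, 87, 86, 86, 96, 109, 126, 137, 138, 138, 140, 143, 144, 146, 149, 148, 147, 148, 149, 141, 130, 119, 107, 105, 98, 14, 85, 63, 10, 97, 106, 105, 104, 71, 77, 79, 81, 80, 76, 81, 89, 86, 83, 79, 79, 77, 77, 77, 76, 75, 74, 75, 74, 74, 95, 86, 198, 193, 193, 192, 193, 193, 193, 192, 193, 193, 192, 198, 45, 16, 18, 19, 18, 17, 19]
```

Run:
```python
from h import *
w=cam("wrist");u=np.array([np.cos(yb),np.sin(yb),0])
for n,k,z in (("ridge",35.4,62),("foot",0,20),("liptip",-6.1,25.1),("basefront8",-21,8),("base0",-21,0),("flatback20",55.4,62)): print(n,proj(w,foot*[1,1,0]+u*k+[0,0,z]).round(0).tolist())
M=tilted(yb,50).as_matrix()
for up,off in((0,0),(3,1),(7,4)): print(up,off,[proj(w,foot+M[:,0]*(up+a)-(off+14)*M[:,2]).round(0).tolist()[0][1] for a in(0,81,76)])
```

```text
ridge [[316.0, 315.0]]
foot [[316.0, 355.0]]
liptip [[316.0, 368.0]]
basefront8 [[316.0, 379.0]]
base0 [[316.0, 373.0]]
flatback20 [[316.0, 271.0]]
0 0 [378.0, 320.0, 326.0]
3 1 [378.0, 319.0, 325.0]
7 4 [382.0, 323.0, 328.0]
```

Call:
{"name": "drive_tool", "arguments": {"plan": [{"x": 0.05, "y": 0, "z": 0, "ax": 0, "ay": 0, "az": 0, "hand": 50}, {"x": 0.1, "y": 0, "z": 0.03, "ax": 0, "ay": 0, "az": 0, "hand": 50}, {"x": 0.1, "y": 0, "z": 0.03, "ax": 0, "ay": 0, "az": 0, "hand": 50}, {"x": 0.1, "y": 0, "z": 0.03, "ax": 0, "ay": 0, "az": 0, "hand": 50}]}}

```text
clock: 15.9
eef_pos: [570.1, -5.5, 65.9]
tcp_rot: [-3.141, -0.254, -0.161]
contact_force: [-5.3, 0.5, 6.9]
opening: 0.713
grasp_force: 52.5
```

Call:
{"name": "drive_tool", "arguments": {"plan": [{"x": -0.03, "y": 0, "z": 0.01, "ax": 0, "ay": 0, "az": 0, "hand": 50}, {"x": -0.07, "y": 0, "z": 0.03, "ax": 0, "ay": 0, "az": 0, "hand": 50}, {"x": -0.1, "y": 0, "z": 0.05, "ax": 0, "ay": 0, "az": 0, "hand": 50}, {"x": -0.1, "y": 0, "z": 0.05, "ax": 0, "ay": 0, "az": 0, "hand": 50}]}}

```text
clock: 16.3
eef_pos: [566.1, -4.9, 61.8]
tcp_rot: [-3.141, -0.254, -0.161]
contact_force: [-1.7, 0.4, 0.7]
opening: 0.715
grasp_force: 51.8
```

Call:
{"name": "drive_tool", "arguments": {"plan": [{"x": -0.025, "y": 0, "z": 0.02, "ax": 0, "ay": 0, "az": 0, "hand": 50}, {"x": -0.05, "y": 0, "z": 0.04, "ax": 0, "ay": 0, "az": 0, "hand": 50}, {"x": -0.05, "y": 0, "z": 0.04, "ax": 0, "ay": 0, "az": 0, "hand": 50}, {"x": -0.05, "y": 0, "z": 0.04, "ax": 0, "ay": 0, "az": 0, "hand": 50}]}}

```text
clock: 16.7
eef_pos: [565.2, -4.7, 60.1]
tcp_rot: [-3.141, -0.257, -0.16]
contact_force: [-0.8, -1.7, 8.3]
opening: 0.714
grasp_force: 52.5
```

Call:
{"name": "drive_tool", "arguments": {"plan": [{"x": 0, "y": 0, "z": -0.02, "ax": 0, "ay": 0, "az": 0, "hand": 64}, {"x": 0, "y": 0, "z": -0.02, "ax": 0, "ay": 0, "az": 0, "hand": 70}, {"x": 0, "y": 0, "z": -0.02, "ax": 0, "ay": 0, "az": 0, "hand": 80}, {"x": 0, "y": 0, "z": -0.02, "ax": 0, "ay": 0, "az": 0, "hand": 80}, {"x": 0, "y": 0, "z": -0.02, "ax": 0, "ay": 0, "az": 0, "hand": 80}, {"x": 0, "y": 0, "z": -0.02, "ax": 0, "ay": 0, "az": 0, "hand": 80}]}}

```text
clock: 17.3
eef_pos: [564.0, -4.6, 60.3]
tcp_rot: [-3.141, -0.255, -0.161]
contact_force: [-0.5, -0.4, -0.4]
opening: 0.939
grasp_force: 0.0
```

Run:
```python
from h import *
np.set_printoptions(precision=2,suppress=True)
s=monitor.sense();print(s["eef_pos"],s["tcp_rot"],s["contact_force"],s["opening"])
w=cam("wrist");im=imaging.grab_frame("wrist")[...,::-1].copy();cv2.imwrite("pics/w9.png",im)
g=cv2.cvtColor(im,cv2.COLOR_BGR2GRAY);S=slots(im,200,200,430,420,k=9,th=12);print(S);print(g[340:410:2,316].tolist())
M=tilted(yb,50).as_matrix()
print([proj(w,foot+M[:,0]*a-14*M[:,2]).round(0).tolist()[0][1] for a in(0,81,76)])
obj=[[36,18.4,14],[36,-18.4,14],[31,18.4,14],[31,-18.4,14]]
S=S[np.argsort(S[:,1])];S=S[(S[:,4]>250)&(S[:,2]-S[:,0]>80)][:2]
p,R,e=pnp(w,[S[0,:2],S[0,2:4],S[1,:2],S[1,2:4]],obj)
D=np.array([-np.cos(yb),-np.sin(yb),0]);print(p,(p-foot)@D,"lean",np.degrees(np.arccos(R[2,2])),e)
```

```text
[563.99  -4.57  60.25] [-3.14 -0.25 -0.16] [-0.47 -0.36 -0.39] 0.9394280227679105
[[324.  262.  372.  262.   48. ]
 [262.  315.8 367.  315.9 481. ]
 [264.  321.8 365.  321.4 423. ]]
[144, 119, 73, 87, 83, 81, 77, 75, 75, 74, 74, 73, 74, 73, 72, 71, 70, 73, 90, 89, 91, 86, 153, 187, 185, 185, 185, 186, 186, 185, 186, 186, 190, 64, 25]
[380.0, 322.0, 328.0]
[553.29  -3.14  54.39] -30.956254963733087 lean 49.97509499676703 0.17945832734124179
```

Slot-based pose: the cover is on the block at drip x = -31 mm, z = 54.4 mm, lean 50°, and released. I'll now regrip its upper end with the tool near vertical.

Run:
```python
from h import *
R=tilted(yb,-5)
print(togo([561,-4.0,64.8],R),togo([561,-4.0,80],R))
```

```text
([-0.04, -0.0, -0.1], [-0.01, -3.26, 0.0]) ([0.04, -0.0, -0.4], [-0.01, -3.26, 0.0])
```

Call:
{"name": "drive_tool", "arguments": {"plan": [{"x": 0, "y": 0, "z": -0.2, "ax": 0, "ay": -1.3, "az": 0, "hand": 82}, {"x": 0.02, "y": 0, "z": -0.3, "ax": 0, "ay": -2.6, "az": 0, "hand": 82}, {"x": 0.02, "y": 0, "z": -0.3, "ax": 0, "ay": -3.26, "az": 0, "hand": 82}, {"x": -0.02, "y": 0, "z": -0.1, "ax": 0, "ay": -3.26, "az": 0, "hand": 82}, {"x": -0.04, "y": 0, "z": -0.1, "ax": 0, "ay": -3.26, "az": 0, "hand": 82}, {"x": -0.04, "y": 0, "z": -0.1, "ax": 0, "ay": -3.26, "az": 0, "hand": 82}]}}

```text
clock: 17.95
eef_pos: [558.9, -4.0, 63.5]
tcp_rot: [-3.142, 0.088, -0.16]
contact_force: [0.5, 0.1, -0.0]
opening: 0.96
grasp_force: 0.0
```

Call:
{"name": "drive_tool", "arguments": {"plan": [{"x": 0, "y": 0, "z": 0, "ax": 0, "ay": 0, "az": 0, "hand": 50}, {"x": 0, "y": 0, "z": 0, "ax": 0, "ay": 0, "az": 0, "hand": 50}, {"x": 0, "y": 0, "z": 0, "ax": 0, "ay": 0, "az": 0, "hand": 50}, {"x": 0, "y": 0, "z": 0, "ax": 0, "ay": 0, "az": 0, "hand": 50}], "grip_force": 50}}

```text
clock: 18.35
eef_pos: [560.2, -3.9, 65.0]
tcp_rot: [-3.141, 0.087, -0.16]
contact_force: [-3.2, 1.8, 5.6]
opening: 0.717
grasp_force: 54.5
```

Run:
```python
from h import *
s=monitor.sense();print(s["eef_pos"],s["tcp_rot"],s["contact_force"],s["opening"])
Rt=Ro.from_euler("xyz",s["tcp_rot"]);print("pc3",Rt.inv().apply(np.array([553.3,-3.1,54.4])-s["eef_pos"]))
```

```text
[560.23115763  -3.86797779  65.01227578] [-3.14097702  0.08736502 -0.1603568 ] [-3.15267386  1.84945115  5.59940337] 0.716681060629782
pc3 [-6.01233088  0.35545847 11.17929603]
```

Call:
{"name": "drive_tool", "arguments": {"plan": [{"x": -0.1, "y": 0, "z": -0.2, "ax": 0, "ay": 0, "az": 0, "hand": 50}, {"x": -0.2, "y": 0, "z": -0.6, "ax": 0, "ay": 0, "az": 0, "hand": 50}, {"x": -0.4, "y": 0, "z": -1.2, "ax": 0, "ay": 0, "az": 0, "hand": 50}, {"x": -0.6, "y": 0, "z": -2.0, "ax": 0, "ay": 0.8, "az": 0, "hand": 50}, {"x": -0.8, "y": 0, "z": -2.8, "ax": 0, "ay": 1.6, "az": 0, "hand": 50}, {"x": -1.0, "y": 0, "z": -3.3, "ax": 0, "ay": 2.4, "az": 0, "hand": 50}, {"x": -1.0, "y": 0, "z": -3.3, "ax": 0, "ay": 3.3, "az": 0, "hand": 50}, {"x": -1.0, "y": 0, "z": -3.3, "ax": 0, "ay": 3.3, "az": 0, "hand": 50}]}}

```text
clock: 19.15
eef_pos: [523.6, 1.8, 234.3]
tcp_rot: [-3.141, -0.261, -0.16]
contact_force: [-0.1, -0.5, -2.1]
opening: 0.706
grasp_force: 54.8
```

Run:
```python
from h import *
s=monitor.sense();print(s["eef_pos"],s["tcp_rot"],s["opening"],s["qpos"].round(2))
print(togo([430,262,235],tilted(yb,15)))
im=imaging.grab_frame("wrist")[...,::-1].copy();cv2.imwrite("pics/w10.png",im);print(slots(im,150,150,480,420,k=9,th=12))
```

```text
[523.64412943   1.75570423 234.28799202] [-3.14083754 -0.26130797 -0.16010528] 0.7062809945851193 [ 0.03  0.06  2.03 -0.07  0.8   1.8 ]
([-2.58, -4.84, -0.7], [-0.01, 0.0, 0.0])
[[387.  153.1 480.  154.2 397. ]
 [286.  262.2 343.  262.3 192. ]
 [297.  274.8 331.  275.5  42. ]
 [230.  288.7 400.  288.8 832. ]
 [430.  304.  460.  301.2 214. ]
 [432.  310.6 480.  305.9  79. ]
 [150.  317.8 193.  318.8  82. ]
 [262.  327.4 370.  324.7 509. ]]
```

Call:
{"name": "drive_tool", "arguments": {"plan": [{"x": -0.4, "y": -0.7, "z": -0.1, "ax": 0, "ay": 0, "az": 0, "hand": 50}, {"x": -0.8, "y": -1.5, "z": -0.2, "ax": 0, "ay": 0, "az": 0, "hand": 50}, {"x": -1.2, "y": -2.3, "z": -0.3, "ax": 0, "ay": 0, "az": 0, "hand": 50}, {"x": -1.7, "y": -3.1, "z": -0.5, "ax": 0, "ay": 0, "az": 0, "hand": 50}, {"x": -2.1, "y": -3.9, "z": -0.6, "ax": 0, "ay": 0, "az": 0, "hand": 50}, {"x": -2.5, "y": -4.6, "z": -0.7, "ax": 0, "ay": 0, "az": 0, "hand": 50}, {"x": -2.58, "y": -4.84, "z": -0.7, "ax": 0, "ay": 0, "az": 0, "hand": 50}, {"x": -2.58, "y": -4.84, "z": -0.7, "ax": 0, "ay": 0, "az": 0, "hand": 50}]}}

```text
clock: 20.0
eef_pos: [432.6, 263.5, 233.7]
tcp_rot: [3.14, -0.257, -0.158]
contact_force: [-0.4, -0.4, -0.3]
opening: 0.717
grasp_force: 55.0
```

Run:
```python
from h import *
import pickle
np.set_printoptions(precision=1,suppress=True)
s=monitor.sense();print(s["eef_pos"],s["tcp_rot"],s["opening"],s["qpos"].round(2))
c=cam("wrist");pickle.dump(c,open("w11.pkl","wb"))
im=imaging.grab_frame("wrist")[...,::-1].copy();cv2.imwrite("pics/w11.png",im)
sd=imaging.grab_frame("side")[...,::-1];cv2.imwrite("pics/s11.png",sd)
A=cv2.resize(im[0:420,60:620],(800,600));cv2.imwrite("pics/c11.png",A)
print(ray(c,[0,0])[0])
```

```text
[432.6 263.5 233.7] [ 3.1 -0.3 -0.2] 0.716562080900289 [ 0.7  0.1  2.  -0.2  0.9  2.5]
[468.1 257.6 390.7]
```

View pics/c11.png

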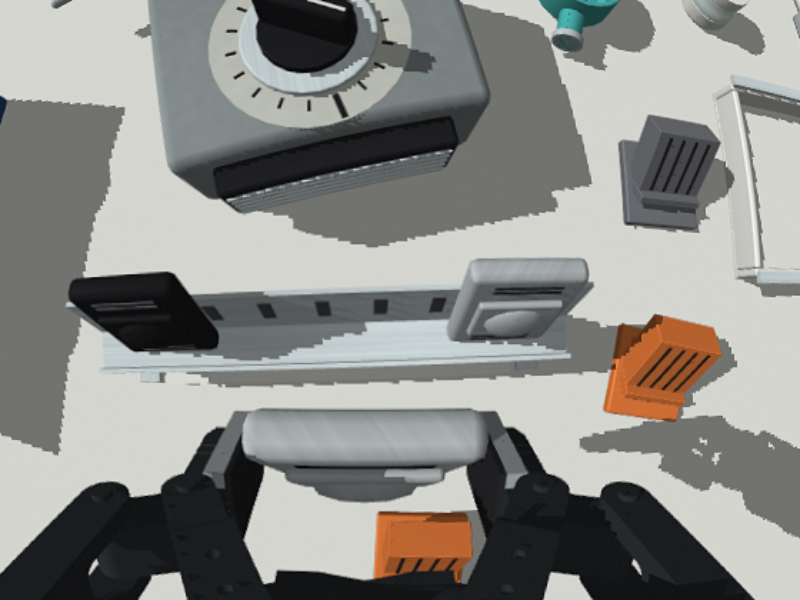

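Run:
```python
from h import *
import pickle
np.set_printoptions(precision=1,suppress=True)
c=pickle.load(open("w11.pkl","rb"));F=lambda X:[(x*.7+60,y*.7) for x,y in X]
lip=plane(c,F([[101,370],[570,355]]),68);top=plane(c,F([[67,305],[594,284]]),107)
for n,P in(("lip",lip),("top",top)):
    d=P[0]-P[1];print(n,P,np.linalg.norm(d),"yaw",np.degrees(np.arctan2(-d[0],d[1])),P.mean(0))
d=(lip[0]-lip[1])+(top[0]-top[1]);y=np.arctan2(-d[0],d[1]);u=np.array([np.cos(y),np.sin(y),0])
print("yaw",np.degrees(y),"sep",(top.mean(0)-lip.mean(0))@u,"foot from lip",lip.mean(0)+24*u,"from top",top.mean(0)-17.1*u)
# neighbours: upper ends (black right edge, chrome left edge), z about 60+88
print("black R",plane(c,F([[172,275],[216,343]]),140),plane(c,F([[216,343]]),75),"chrome L",plane(c,F([[470,265]]),145),plane(c,F([[450,335]]),75))
# cover in hand: slots / end face
s=monitor.sense();Rt=Ro.from_euler("xyz",s["tcp_rot"])
```

```text
lip [[457.7 436.3  68. ]
 [419.8 130.7  68. ]] 307.8485935147071 yaw -7.066061361951563 [438.7 283.5  68. ]
top [[500.5 431.6 107. ]
 [463.2 125.  107. ]] 308.85791042815924 yaw -6.934871711590047 [481.9 278.3 107. ]
yaw -7.0003591826323435 sep 43.46652516909861 foot from lip [462.5 280.6  68. ] from top [464.9 280.4 107. ]
black R [[500.8 348.  140. ]
 [464.1 330.6 140. ]] [[463.  349.6  75. ]] chrome L [[481.6 204.7 145. ]] [[445.6 208.4  75. ]]
```

Run:
```python
from h import *
import pickle
np.set_printoptions(precision=1,suppress=True)
c=pickle.load(open("w11.pkl","rb"));s=monitor.sense();Rt=Ro.from_euler("xyz",s["tcp_rot"]);pc3=np.array([-6.0,.4,11.2])
for da in(45,50,55,60,65):
    Rc=Ro.from_euler("y",da,degrees=True)
    pt=lambda x,y,z:proj(c,s["eef_pos"]+Rt.apply(pc3+Rc.apply([x,-y,-z])))[0]
    # keep pad-centre point fixed
    P0=pc3+Ro.from_euler("y",55,degrees=True).apply([22,0,-7]);pcx=P0-Rc.apply([22,0,-7])
    q=lambda x,y,z:proj(c,s["eef_pos"]+Rt.apply(pcx+Rc.apply([x,-y,-z])))[0]
    print(da,q(45,28,1),q(45,28,13),q(23,21,18),q(0,0,22))
g=cv2.imread("pics/w11.png",0);print(g[276:356:2,315].tolist());print(g[276:356:2,260].tolist())
```

```text
45 [242.1 275.3] [239.5 307.5] [266.6 335.6] [319.2 355.4]
50 [241.4 280.2] [239.4 313.5] [266.9 336.3] [319.2 351.5]
55 [240.8 285.4] [239.5 319.4] [267.2 336.7] [319.2 347.5]
60 [240.4 290.9] [239.7 325.2] [267.5 336.9] [319.1 343.3]
65 [240.  296.6] [239.9 330.8] [267.8 336.8] [319.1 338.9]
[212, 210, 211, 211, 213, 162, 124, 135, 146, 154, 160, 163, 165, 166, 168, 170, 172, 174, 175, 167, 160, 156, 150, 130, 101, 58, 60, 86, 93, 96, 89, 80, 88, 85, 85, 83, 81, 74, 193, 212]
[212, 212, 211, 212, 215, 124, 128, 139, 147, 156, 162, 164, 164, 166, 168, 170, 172, 176, 174, 170, 163, 159, 152, 125, 91, 75, 76, 81, 86, 100, 183, 213, 210, 212, 211, 211, 211, 212, 211, 212]
```

The wrist picture shows:
- **Rail:** lip edge (101,370)-(570,355), back's top edge (67,305)-(594,284).
- **Gap:** from the black cover's edge at (216,343) to the chrome cover's edge at (450,335).
- **Cover in hand:** end face at (245-488, 410-462).

The rail's length comes out at 308 mm against 310 nominal, so the fit is good.

```bash
cat >> h.py <<'E'
yr=np.radians(-7.0);rf=np.array([464,280.5,60.])
def rail(off=4,lift=2,tilt=14.5,dy=-2.5,pc=np.array([-6.0,.4,11.2])):
    u=np.array([np.cos(yr),np.sin(yr),0]);v=np.array([-u[1],u[0],0]);z=np.array([0,0,1])
    c=rf+dy*v+50*(.342*u+.94*z)+off*(-.94*u+.342*z)+lift*z
    R=tilted(yr,tilt);return c-R.apply(pc),R
E
python3 - <<'E'
from h import *
for a in((6,50),(5,4)): print(rail(*a)[0],togo(*rail(*a)))
E
```

```text
[478.10088702 276.65285815 171.3975336 ] ([0.5, -0.45, 1.42], [0.11, -0.04, -0.35])
[479.0338804  276.53830096 125.0555336 ] ([0.28, -0.45, 2.32], [0.11, -0.04, -0.35])
```

Call:
{"name": "drive_tool", "arguments": {"plan": [{"x": 0.2, "y": -0.2, "z": 0.3, "ax": 0.05, "ay": 0, "az": -0.15, "hand": 50}, {"x": 0.4, "y": -0.4, "z": 0.8, "ax": 0.11, "ay": -0.04, "az": -0.35, "hand": 50}, {"x": 0.5, "y": -0.45, "z": 1.3, "ax": 0.11, "ay": -0.04, "az": -0.35, "hand": 50}, {"x": 0.5, "y": -0.45, "z": 1.42, "ax": 0.11, "ay": -0.04, "az": -0.35, "hand": 50}, {"x": 0.5, "y": -0.45, "z": 1.42, "ax": 0.11, "ay": -0.04, "az": -0.35, "hand": 50}]}}

```text
clock: 20.6
eef_pos: [477.7, 275.3, 171.0]
tcp_rot: [3.141, -0.252, -0.124]
contact_force: [-0.1, -0.4, 0.1]
opening: 0.713
grasp_force: 55.0
```

Run:
```python
from h import *
s=monitor.sense();print(s["eef_pos"],s["tcp_rot"],s["qpos"].round(2),s["contact_force"])
for a in((6,20),(5,4)): print(rail(*a)[0],togo(*rail(*a)))
c=cam("wrist");im=imaging.grab_frame("wrist")[...,::-1].copy();cv2.imwrite("pics/w12.png",im)
# rail top edge check: predicted row of back top edge at y=+-45 and brightness there
u=np.array([np.cos(yr),np.sin(yr),0]);v=np.array([-u[1],u[0],0])
g=cv2.cvtColor(im,cv2.COLOR_BGR2GRAY)
for k in(-50,50):
    p=proj(c,rf+k*v+17.1*u+[0,0,47])[0];print(k,p.round(0),g[int(p[1])-16:int(p[1])+17:2,int(p[0])].tolist())
```

```text
[477.68921153 275.2970346  171.00762423] [ 3.14148831 -0.25229199 -0.12448603] [ 0.63  0.23  1.99 -0.25  0.75  2.49] [-0.10336479 -0.44755976  0.08614396]
[478.10088702 276.65285815 141.3975336 ] ([-0.14, -0.03, 0.57], [0.01, 0.01, -0.02])
[479.0338804  276.53830096 125.0555336 ] ([-0.21, -0.03, 0.9], [0.01, 0.01, -0.02])
-50 [390. 271.] [217, 218, 218, 218, 218, 218, 207, 199, 183, 96, 99, 101, 98, 100, 98, 188, 122]
50 [227. 272.] [218, 218, 217, 217, 217, 219, 125, 100, 99, 88, 90, 88, 89, 90, 90, 100, 97]
```

Call:
{"name": "drive_tool", "arguments": {"plan": [{"x": -0.05, "y": -0.03, "z": 0.2, "ax": 0, "ay": 0, "az": 0, "hand": 50}, {"x": -0.1, "y": -0.03, "z": 0.42, "ax": 0, "ay": 0, "az": 0, "hand": 50}, {"x": -0.14, "y": -0.03, "z": 0.6, "ax": 0, "ay": 0, "az": 0, "hand": 50}, {"x": -0.18, "y": -0.03, "z": 0.76, "ax": 0, "ay": 0, "az": 0, "hand": 50}, {"x": -0.21, "y": -0.03, "z": 0.86, "ax": 0, "ay": 0, "az": 0, "hand": 50}, {"x": -0.21, "y": -0.03, "z": 0.9, "ax": 0, "ay": 0, "az": 0, "hand": 50}, {"x": -0.21, "y": -0.03, "z": 0.9, "ax": 0, "ay": 0, "az": 0, "hand": 50}]}}

```text
clock: 21.35
eef_pos: [479.3, 278.7, 125.6]
tcp_rot: [-3.139, -0.254, -0.123]
contact_force: [-0.2, 0.5, -0.8]
opening: 0.717
grasp_force: 55.0
```

Call:
{"name": "drive_tool", "arguments": {"plan": [{"x": -0.01, "y": 0, "z": 0.03, "ax": 0, "ay": 0, "az": 0, "hand": 50}, {"x": -0.015, "y": 0, "z": 0.06, "ax": 0, "ay": 0, "az": 0, "hand": 50}, {"x": -0.015, "y": 0, "z": 0.06, "ax": 0, "ay": 0, "az": 0, "hand": 50}, {"x": -0.015, "y": 0, "z": 0.06, "ax": 0, "ay": 0, "az": 0, "hand": 50}]}}

```text
clock: 21.75
eef_pos: [479.4, 278.7, 122.9]
tcp_rot: [-3.139, -0.255, -0.123]
contact_force: [0.8, -0.3, -0.7]
opening: 0.711
grasp_force: 55.0
```

Call:
{"name": "drive_tool", "arguments": {"plan": [{"x": -0.01, "y": 0, "z": 0.03, "ax": 0, "ay": 0, "az": 0, "hand": 50}, {"x": -0.015, "y": 0, "z": 0.05, "ax": 0, "ay": 0, "az": 0, "hand": 50}, {"x": -0.015, "y": 0, "z": 0.05, "ax": 0, "ay": 0, "az": 0, "hand": 50}, {"x": -0.015, "y": 0, "z": 0.05, "ax": 0, "ay": 0, "az": 0, "hand": 50}]}}

```text
clock: 22.15
eef_pos: [479.2, 278.7, 120.1]
tcp_rot: [-3.139, -0.255, -0.123]
contact_force: [-0.0, 0.8, -1.8]
opening: 0.716
grasp_force: 55.0
```

Call:
{"name": "drive_tool", "arguments": {"plan": [{"x": -0.01, "y": 0, "z": 0.03, "ax": 0, "ay": 0, "az": 0, "hand": 50}, {"x": -0.015, "y": 0, "z": 0.05, "ax": 0, "ay": 0, "az": 0, "hand": 50}, {"x": -0.015, "y": 0, "z": 0.05, "ax": 0, "ay": 0, "az": 0, "hand": 50}, {"x": -0.015, "y": 0, "z": 0.05, "ax": 0, "ay": 0, "az": 0, "hand": 50}]}}

```text
clock: 22.55
eef_pos: [479.2, 278.8, 117.6]
tcp_rot: [-3.139, -0.255, -0.123]
contact_force: [-0.7, -1.0, -1.4]
opening: 0.714
grasp_force: 55.0
```

Call:
{"name": "drive_tool", "arguments": {"plan": [{"x": -0.01, "y": 0, "z": 0.03, "ax": 0, "ay": 0, "az": 0, "hand": 50}, {"x": -0.01, "y": 0, "z": 0.05, "ax": 0, "ay": 0, "az": 0, "hand": 50}, {"x": -0.01, "y": 0, "z": 0.05, "ax": 0, "ay": 0, "az": 0, "hand": 50}, {"x": -0.01, "y": 0, "z": 0.05, "ax": 0, "ay": 0, "az": 0, "hand": 50}]}}

```text
clock: 22.95
eef_pos: [479.3, 278.7, 115.0]
tcp_rot: [-3.139, -0.255, -0.123]
contact_force: [-0.3, -0.7, -1.5]
opening: 0.713
grasp_force: 55.0
```

Run:
```python
from h import *
np.set_printoptions(precision=1,suppress=True)
s=monitor.sense();print(s["eef_pos"],s["contact_force"])
c=cam("wrist");im=imaging.grab_frame("wrist")[...,::-1].copy();cv2.imwrite("pics/w13.png",im)
g=cv2.cvtColor(im,cv2.COLOR_BGR2GRAY)
u=np.array([np.cos(yr),np.sin(yr),0]);v=np.array([-u[1],u[0],0])
for k in(-50,50):
    for n,x,z in(("backtop",17.1,47),("foot",0,0),("lip",-25,8)):
        p=proj(c,rf+k*v+x*u+[0,0,z])[0];print(k,n,p)
    x0=int(proj(c,rf+k*v+17.1*u+[0,0,47])[0][0]);print(x0,g[230:400:3,x0].tolist())
print("end",g[260:370:2,315].tolist())
```

```text
[479.3 278.7 115. ] [-0.3 -0.7 -1.5]
-50 backtop [421.7 291.9]
-50 foot [398.6 304.4]
-50 lip [399.5 348.4]
421 [220, 220, 221, 220, 221, 220, 220, 220, 222, 226, 223, 223, 223, 223, 223, 223, 223, 223, 222, 207, 210, 93, 98, 92, 20, 22, 20, 25, 48, 112, 116, 115, 115, 115, 153, 155, 49, 28, 32, 30, 31, 30, 31, 18, 19, 22, 30, 32, 30, 32, 32, 31, 44, 45, 29, 30, 31]
50 backtop [206.4 291.6]
50 foot [230.1 304.2]
50 lip [229.1 348.1]
206 [220, 221, 220, 220, 220, 220, 220, 220, 205, 226, 224, 224, 224, 223, 222, 222, 223, 223, 227, 103, 107, 91, 93, 94, 74, 31, 31, 48, 31, 38, 47, 122, 115, 114, 164, 20, 29, 29, 29, 30, 31, 29, 32, 30, 29, 26, 31, 32, 33, 31, 31, 31, 24, 20, 32, 30, 31]
end [225, 225, 225, 225, 225, 225, 225, 225, 225, 225, 225, 225, 226, 174, 132, 145, 155, 164, 169, 173, 174, 176, 178, 179, 182, 184, 183, 174, 168, 162, 157, 136, 105, 59, 66, 92, 99, 102, 94, 85, 93, 90, 90, 89, 88, 80, 190, 219, 220, 220, 221, 221, 221, 221, 220]
```

Call:
{"name": "drive_tool", "arguments": {"plan": [{"x": -0.01, "y": 0, "z": 0.03, "ax": 0, "ay": 0, "az": 0, "hand": 50}, {"x": -0.01, "y": 0, "z": 0.05, "ax": 0, "ay": 0, "az": 0, "hand": 50}, {"x": -0.01, "y": 0, "z": 0.05, "ax": 0, "ay": 0, "az": 0, "hand": 50}, {"x": -0.01, "y": 0, "z": 0.05, "ax": 0, "ay": 0, "az": 0, "hand": 50}]}}

```text
clock: 23.4
eef_pos: [480.1, 278.9, 113.6]
tcp_rot: [-3.139, -0.256, -0.123]
contact_force: [-2.1, -2.3, 11.6]
opening: 0.715
grasp_force: 56.4
```

Call:
{"name": "drive_tool", "arguments": {"plan": [{"x": 0.03, "y": 0, "z": -0.02, "ax": 0, "ay": 0, "az": 0, "hand": 50}, {"x": 0.06, "y": 0, "z": -0.01, "ax": 0, "ay": 0, "az": 0, "hand": 50}, {"x": 0.08, "y": 0, "z": 0, "ax": 0, "ay": 0, "az": 0, "hand": 50}, {"x": 0.08, "y": 0, "z": 0, "ax": 0, "ay": 0, "az": 0, "hand": 50}]}}

```text
clock: 23.8
eef_pos: [482.2, 278.5, 114.0]
tcp_rot: [-3.139, -0.253, -0.124]
contact_force: [-13.5, 3.7, 16.2]
opening: 0.711
grasp_force: 57.3
```

Call:
{"name": "drive_tool", "arguments": {"plan": [{"x": -0.03, "y": 0, "z": -0.02, "ax": 0, "ay": 0, "az": 0, "hand": 50}, {"x": -0.04, "y": 0, "z": -0.01, "ax": 0, "ay": 0, "az": 0, "hand": 50}, {"x": -0.04, "y": 0, "z": -0.01, "ax": 0, "ay": 0, "az": 0, "hand": 50}]}}

```text
clock: 24.1
eef_pos: [481.7, 278.7, 113.8]
tcp_rot: [-3.139, -0.255, -0.123]
contact_force: [-2.1, -0.5, 5.1]
opening: 0.713
grasp_force: 55.8
```

Call:
{"name": "drive_tool", "arguments": {"plan": [{"x": 0, "y": 0, "z": 0, "ax": 0, "ay": 0, "az": 0, "hand": 63}, {"x": 0, "y": 0, "z": 0, "ax": 0, "ay": 0, "az": 0, "hand": 66}, {"x": 0, "y": 0, "z": 0, "ax": 0, "ay": 0, "az": 0, "hand": 72}, {"x": 0, "y": 0, "z": 0, "ax": 0, "ay": 0, "az": 0, "hand": 74}, {"x": 0, "y": 0, "z": 0, "ax": 0, "ay": 0, "az": 0, "hand": 74}, {"x": 0, "y": 0, "z": 0, "ax": 0, "ay": 0, "az": 0, "hand": 74}]}}

```text
clock: 24.7
eef_pos: [481.2, 278.5, 113.4]
tcp_rot: [-3.139, -0.255, -0.123]
contact_force: [-0.1, 0.0, -0.5]
opening: 0.866
grasp_force: 0.0
```

Call:
{"name": "drive_tool", "arguments": {"plan": [{"x": 0, "y": 0, "z": -0.2, "ax": 0, "ay": 0, "az": 0, "hand": 74}, {"x": 0, "y": 0, "z": -0.7, "ax": 0, "ay": 0, "az": 0, "hand": 74}, {"x": 0, "y": 0, "z": -1.4, "ax": 0, "ay": 0, "az": 0, "hand": 74}, {"x": 0, "y": 0, "z": -2.2, "ax": 0, "ay": 0, "az": 0, "hand": 74}, {"x": 0, "y": 0, "z": -2.8, "ax": 0, "ay": 0, "az": 0, "hand": 74}, {"x": 0, "y": 0, "z": -2.8, "ax": 0, "ay": 0, "az": 0, "hand": 74}]}}

```text
clock: 25.3
eef_pos: [447.2, 284.1, 254.1]
tcp_rot: [-3.133, -0.26, -0.124]
contact_force: [0.1, 0.3, -0.8]
opening: 0.866
grasp_force: 0.0
```

Run:
```python
from h import *
np.set_printoptions(precision=2,suppress=True)
s=monitor.sense();print(s["eef_pos"],s["tcp_rot"],s["contact_force"],s["opening"])
import pickle
c=cam("wrist");pickle.dump(c,open("w14.pkl","wb"));im=imaging.grab_frame("wrist")[...,::-1].copy();cv2.imwrite("pics/w14.png",im)
print(slots(im,60,120,580,420,k=9,th=10))
u=np.array([np.cos(yr),np.sin(yr),0]);v=np.array([-u[1],u[0],0])
for th in(60,65,70):
  a=np.radians(th);X=np.cos(a)*u+[0,0,np.sin(a)];Z=-np.sin(a)*u+[0,0,np.cos(a)]
  C=rf-2.5*v+14*u+[0,0,42]
  print(th,[proj(c,C+X*x+Z*14+v*18.4*q)[0].round(0).tolist() for x in(36,31) for q in(1,-1)],proj(c,C+X*45)[0])
g=cv2.cvtColor(im,cv2.COLOR_BGR2GRAY);print(g[200:400:3,316].tolist())
```

```text
[447.19 284.1  254.12] [-3.13 -0.26 -0.12] [ 0.14  0.33 -0.81] 0.8658869918126866
[[ 522.   163.6  561.   168.   258. ]
 [ 509.   175.6  560.   181.4  122. ]
 [ 151.   206.   177.   204.6   33. ]
 [ 178.   204.3  218.   203.9   44. ]
 [ 278.   204.7  358.   205.1  200. ]
 [ 416.   204.4  490.   206.7  199. ]
 [ 164.   220.   211.   220.5  116. ]
 [ 293.   225.5  343.   225.2  271. ]
 [ 430.   224.9  476.   224.8  261. ]
 [ 297.   236.9  333.   235.6  130. ]
 [ 421.   237.8  458.   234.8  154. ]
 [ 297.   249.3  339.   249.8  221. ]
 [ 408.   251.   457.   249.   275. ]
 [ 161.   263.   472.   263.6  802. ]
 [ 224.   271.4  423.   272.3 1351. ]
 [ 423.   271.2  474.   270.2  399. ]
 [ 506.   290.5  542.   297.    89. ]
 [ 341.   363.3  401.   367.5  297. ]]
60 [[296.0, 216.0], [346.0, 217.0], [296.0, 220.0], [346.0, 220.0]] [320.95 193.64]
65 [[296.0, 221.0], [346.0, 221.0], [296.0, 224.0], [346.0, 224.0]] [320.96 198.27]
70 [[296.0, 226.0], [346.0, 226.0], [296.0, 228.0], [346.0, 228.0]] [320.98 203.2 ]
[201, 183, 152, 158, 162, 152, 135, 83, 41, 62, 67, 164, 87, 143, 124, 107, 92, 76, 100, 193, 196, 151, 197, 112, 114, 104, 203, 201, 202, 201, 201, 201, 201, 201, 202, 200, 201, 201, 201, 202, 201, 202, 201, 201, 202, 202, 200, 201, 201, 201, 200, 201, 202, 202, 202, 201, 201, 201, 201, 201, 201, 202, 201, 202, 201, 201, 201]
```

The cover stands like its neighbours: slot row 225 and top edge row 205, against 225 and 204 for the chrome one. Now the dial.

Run:
```python
from h import *
print(togo([590,258,260],tilted(yr,0)))
```

```text
([2.85, 0.16, 0.58], [-0.06, -2.46, -0.0])
```

Call:
{"name": "drive_tool", "arguments": {"plan": [{"x": 0.5, "y": 0.1, "z": 0, "ax": 0, "ay": -0.5, "az": 0, "hand": 60}, {"x": 1.2, "y": 0.16, "z": 0.2, "ax": 0, "ay": -1.3, "az": 0, "hand": 40}, {"x": 2.0, "y": 0.16, "z": 0.4, "ax": 0, "ay": -2, "az": 0, "hand": 40}, {"x": 2.6, "y": 0.16, "z": 0.55, "ax": 0, "ay": -2.46, "az": 0, "hand": 40}, {"x": 2.85, "y": 0.16, "z": 0.58, "ax": 0, "ay": -2.46, "az": 0, "hand": 40}, {"x": 2.85, "y": 0.16, "z": 0.58, "ax": 0, "ay": -2.46, "az": 0, "hand": 40}]}}

```text
clock: 25.95
eef_pos: [590.3, 255.9, 255.2]
tcp_rot: [-3.14, 0.004, -0.124]
contact_force: [0.6, 0.2, -0.7]
opening: 0.465
grasp_force: 0.0
```

Run:
```python
from h import *
import pickle
np.set_printoptions(precision=1,suppress=True)
s=monitor.sense();print(s["eef_pos"],s["tcp_rot"],s["qpos"].round(2))
c=cam("wrist");pickle.dump(c,open("w15.pkl","wb"));im=imaging.grab_frame("wrist")[...,::-1].copy();cv2.imwrite("pics/w15.png",im)
hsv=cv2.cvtColor(im,cv2.COLOR_BGR2HSV);g=cv2.cvtColor(im,cv2.COLOR_BGR2GRAY)
p=proj(c,[633,258,144])[0];print("dial px",p)
# rectify onto the plane of the scale (z=100) and onto the bar top (z=144), 0.5 mm/px, x up, y left
def rect(z,half=70,k=.5):
    n=int(2*half/k);j,i=np.meshgrid(np.arange(n),np.arange(n));P=np.stack([633+half-i*k,258+half-j*k,np.full(i.shape,z)],-1).reshape(-1,3)
    q=proj(c,P).reshape(n,n,2).astype(np.float32);return cv2.remap(g,q[...,0],q[...,1],cv2.INTER_LINEAR)
a=rect(100);b=rect(144);cv2.imwrite("pics/d100.png",a);cv2.imwrite("pics/d144.png",b)
# scale disc: bright blob outline; pointer: bright within dark knob
m=(a>150).astype(np.uint8);n,l,st,ce=cv2.connectedComponentsWithStats(m);i=1+np.argmax(st[1:,4]);print(st[1:][st[1:,4]>300],ce[1:][st[1:,4]>300])
print("coarse z100"); print("\n".join(" ".join(f"{v:3d}" for v in r) for r in cv2.resize(a,(35,35),interpolation=cv2.INTER_AREA)))
```

```text
[590.3 255.9 255.2] [-3.1  0.  -0.1] [0.4 0.4 1.6 0.  1.2 2.1]
dial px [303.6 168.7]
[[    2     6   250   249 28398]
 [  151   186    80    65  2392]] [[111.2 115.8]
 [189.1 217.8]]
coarse z100
135 136 135 136 135 136 136 136 136 135 134 134 134 134 138 139 138 138 134 133 133 134 134 134 134 133 134 133 133 134 134 134 135 136 136
136 137 135 135 135 135 135 136 136 135 141 164 178 188 194 196 196 196 190 175 159 138 133 133 133 133 134 134 134 134 134 134 135 136 136
137 137 135 135 136 135 136 135 149 178 195 196 196 197 196 197 197 198 197 197 199 195 171 142 131 133 133 133 134 134 135 135 135 136 136
137 137 135 134 134 135 141 171 193 194 194 196 196 199 199 198 198 197 196 197 199 198 197 198 163 134 132 131 133 134 134 134 135 136 135
137 137 135 134 134 144 185 194 194 194 195 194 194 197 198 197 197 196 196 196 198 197 198 201 200 180 137 132 132 134 134 135 135 135 135
136 137 135 135 146 185 192 194 194 193 192 193 193 194 193 192 192 194 196 195 196 196 197 200 200 198 183 137 133 134 134 134 133 134 134
137 137 137 142 184 190 193 192 191 191 193 196 200 202 205 203 2
[... 3294 characters left out ...]

137 138 137 135 136 135 135 135 142 164 184 189 188 188 189 187 185 186 148  72 186 172 145 123 117 114 111 110 108 106 102 100  98  93  90
135 133 131 129 129 127 126 124 121 118 119 130 146 165 170 174 176 164 140 100  87  68  68  64  58  53  49  44  40  36  34  32  29  28  37
104  99  93  88  83  76  71  65  58  53  50  45  42  36  36  33  32  28  23  26  25  26  28  28  27  29  29  29  29  29  29  29  29  29  33
 27  29  25  27  24  26  26  27  27  27  28  28  28  28  28  27  28  28  28  27  28  27  28  27  27  27  27  27  27  27  27  28  27  28  29
 27  28  27  28  27  27  27  27  27  27  27  27  27  27  27  27  27  27  27  27  27  27  27  27  27  27  26  26  25  26  26  29  29  35  53
```

Run:
```python
from h import *
a=cv2.imread("pics/d100.png",0);b=cv2.imread("pics/d144.png",0)
# d100: disc centre px (col 126.6,row 131.2); thick mark
ctr=np.array([126.6,131.2])
def pol(im,r0,r1):
    th=np.radians(np.arange(0,360,.5));R=np.arange(r0,r1,1.)
    X=(ctr[0]-np.outer(R,np.sin(th))).astype(np.float32);Y=(ctr[1]-np.outer(R,np.cos(th))).astype(np.float32)
    return cv2.remap(im,X,Y,cv2.INTER_LINEAR).mean(0)
q=pol(a,92,106);m=np.where(q<165)[0]
for grp in np.split(m,np.where(np.diff(m)>1)[0]+1):
    wgt=190-q[grp];print("mark",round(float((grp*wgt).sum()/wgt.sum()/2),1),len(grp)/2,int(q[grp].min()),end="; ")
# pointer in d144
n,l,st,ce=cv2.connectedComponentsWithStats((b>75).astype(np.uint8))
print()
for i in range(1,n):
    if 30<st[i][4]<1500:
        ys,xs=np.where(l==i);P=np.c_[xs,ys].astype(np.float32);vx,vy,x0,y0=cv2.fitLine(P,cv2.DIST_L2,0,.01,.01).ravel();print(st[i],ce[i],"angle",np.degrees(np.arctan2(-vx,-vy)),"world",703-ce[i][1]*.5,328-ce[i][0]*.5)
```

```text
mark 52.9 3.5 53; mark 72.9 3.5 58; mark 93.0 3.5 66; mark 112.9 3.5 69; mark 133.0 3.5 63; mark 153.2 3.0 57; mark 173.3 4.0 75; mark 193.4 6.0 23; mark 213.5 3.5 66; mark 244.6 25.5 33; mark 274.0 3.5 110; 
[133 133  39  26 254] [152.16141732 145.7992126 ] angle -120.7161 world 630.1003937007874 251.9192913385827
```

Call:
{"name": "drive_tool", "arguments": {"plan": [{"x": 0.3, "y": -0.1, "z": 0, "ax": 0, "ay": 0, "az": -1.4, "hand": 45}, {"x": 0.6, "y": -0.2, "z": 0.2, "ax": 0, "ay": 0, "az": -2.8, "hand": 45}, {"x": 0.91, "y": -0.29, "z": 0.5, "ax": 0, "ay": 0, "az": -4.2, "hand": 45}, {"x": 0.91, "y": -0.29, "z": 0.8, "ax": 0, "ay": 0, "az": -5.6, "hand": 45}, {"x": 0.91, "y": -0.29, "z": 1.1, "ax": 0, "ay": 0, "az": -7, "hand": 45}, {"x": 0.91, "y": -0.29, "z": 1.4, "ax": 0, "ay": 0, "az": -8.4, "hand": 45}, {"x": 0.91, "y": -0.29, "z": 1.6, "ax": 0, "ay": 0, "az": -9.8, "hand": 45}, {"x": 0.91, "y": -0.29, "z": 1.7, "ax": 0, "ay": 0, "az": -11.07, "hand": 45}]}}

```text
clock: 26.8
eef_pos: [633.1, 266.4, 170.6]
tcp_rot: [-3.137, 0.001, 1.045]
contact_force: [0.2, -0.1, 0.8]
opening: 0.526
grasp_force: 0.0
```

Run:
```python
from h import *
s=monitor.sense();print(s["eef_pos"],s["tcp_rot"])
print(togo([637.3,264.7,122],tilted(np.radians(59.3),0)))
```

```text
[633.11148543 266.38689316 170.55180029] [-3.13661219e+00  8.85415755e-04  1.04459918e+00]
([0.01, 0.09, 0.97], [-0.05, 0.01, 0.09])
```

Call:
{"name": "drive_tool", "arguments": {"plan": [{"x": 0.01, "y": 0.05, "z": 0.3, "ax": 0, "ay": 0, "az": 0, "hand": 45}, {"x": 0.01, "y": 0.05, "z": 0.65, "ax": 0, "ay": 0, "az": 0, "hand": 45}, {"x": 0.01, "y": 0.05, "z": 0.95, "ax": 0, "ay": 0, "az": 0, "hand": 45}, {"x": 0.01, "y": 0.05, "z": 0.95, "ax": 0, "ay": 0, "az": 0, "hand": 45}, {"x": 0.01, "y": 0.05, "z": 0.95, "ax": 0, "ay": 0, "az": 0, "hand": 8}, {"x": 0.01, "y": 0.05, "z": 0.95, "ax": 0, "ay": 0, "az": 0, "hand": 8}, {"x": 0.01, "y": 0.05, "z": 0.95, "ax": 0, "ay": 0, "az": 0, "hand": 8}, {"x": 0.01, "y": 0.05, "z": 0.95, "ax": 0, "ay": 0, "az": 0, "hand": 8}], "grip_force": 30}}

```text
clock: 27.6
eef_pos: [638.6, 265.5, 125.2]
tcp_rot: [-3.138, -0.002, 1.037]
contact_force: [-1.9, 1.5, 3.7]
opening: 0.154
grasp_force: 32.4
```

Call:
{"name": "drive_tool", "arguments": {"plan": [{"x": 0, "y": 0, "z": 0, "ax": 0, "ay": 0, "az": 1.2, "hand": 8}, {"x": 0, "y": 0, "z": 0, "ax": 0, "ay": 0, "az": 2.4, "hand": 8}, {"x": 0, "y": 0, "z": 0, "ax": 0, "ay": 0, "az": 3.6, "hand": 8}, {"x": 0, "y": 0, "z": 0, "ax": 0, "ay": 0, "az": 4.8, "hand": 8}, {"x": 0, "y": 0, "z": 0, "ax": 0, "ay": 0, "az": 6, "hand": 8}, {"x": 0, "y": 0, "z": 0, "ax": 0, "ay": 0, "az": 7.1, "hand": 8}, {"x": 0, "y": 0, "z": 0, "ax": 0, "ay": 0, "az": 7.67, "hand": 8}, {"x": 0, "y": 0, "z": 0, "ax": 0, "ay": 0, "az": 7.67, "hand": 8}]}}

```text
clock: 28.4
eef_pos: [638.7, 265.4, 125.2]
tcp_rot: [-3.138, 0.001, 0.233]
contact_force: [-1.4, 0.2, 6.4]
opening: 0.157
grasp_force: 32.7
```

Call:
{"name": "drive_tool", "arguments": {"plan": [{"x": 0, "y": 0, "z": 0, "ax": 0, "ay": 0, "az": 0, "hand": 40}, {"x": 0, "y": 0, "z": 0, "ax": 0, "ay": 0, "az": 0, "hand": 40}, {"x": 0, "y": 0, "z": 0, "ax": 0, "ay": 0, "az": 0, "hand": 40}, {"x": 0, "y": 0, "z": -0.6, "ax": 0, "ay": 0, "az": 0, "hand": 40}, {"x": 0, "y": 0, "z": -1.6, "ax": 0, "ay": 0, "az": 0, "hand": 40}, {"x": -0.5, "y": 0, "z": -2.6, "ax": 0, "ay": 0, "az": 0, "hand": 40}, {"x": -0.9, "y": 0, "z": -2.7, "ax": 0, "ay": 0, "az": 0, "hand": 40}, {"x": -0.9, "y": 0, "z": -2.7, "ax": 0, "ay": 0, "az": 0, "hand": 40}]}}

```text
clock: 29.2
eef_pos: [594.2, 254.4, 262.2]
tcp_rot: [-3.138, -0.001, 0.235]
contact_force: [0.1, -0.4, -0.2]
opening: 0.466
grasp_force: 0.0
```

Run:
```python
from h import *
s=monitor.sense();print(s["eef_pos"],s["tcp_rot"])
c=cam("wrist");im=imaging.grab_frame("wrist")[...,::-1].copy();cv2.imwrite("pics/w16.png",im);g=cv2.cvtColor(im,cv2.COLOR_BGR2GRAY)
C=np.array([637.3,264.7])
def rect(z,half=70,k=.5):
    n=int(2*half/k);j,i=np.meshgrid(np.arange(n),np.arange(n));P=np.stack([C[0]+half-i*k,C[1]+half-j*k,np.full(i.shape,z)],-1).reshape(-1,3)
    q=proj(c,P).reshape(n,n,2).astype(np.float32);return cv2.remap(g,q[...,0],q[...,1],cv2.INTER_LINEAR)
b=rect(144);n,l,st,ce=cv2.connectedComponentsWithStats((b>75).astype(np.uint8))
for i in range(1,n):
    if 30<st[i][4]<1500:
        ys,xs=np.where(l==i);vx,vy,x0,y0=cv2.fitLine(np.c_[xs,ys].astype(np.float32),cv2.DIST_L2,0,.01,.01).ravel();print(st[i],"angle",np.degrees(np.arctan2(-vx,-vy)),"from axis",70-ce[i][1]*.5,70-ce[i][0]*.5)
# step-3 and gate check from the top camera
t=imaging.grab_frame("top")[...,::-1];t0=cv2.imread("pics/top0.png")
d=cv2.absdiff(t,t0).max(2)>40
n,l,st,ce=cv2.connectedComponentsWithStats(cv2.morphologyEx(d.astype(np.uint8),cv2.MORPH_OPEN,np.ones((3,3))));print(st[1:][st[1:,4]>25].tolist())
```

```text
[594.1658716  254.35214427 262.17737713] [-3.13770605e+00 -1.38906055e-03  2.34619310e-01]
[140 147  15  43 230] angle -166.29999 from axis -14.056521739130432 -3.450000000000003
[[178, 94, 17, 24, 244], [138, 100, 46, 34, 939], [187, 114, 18, 24, 253], [124, 118, 80, 100, 2342], [198, 137, 16, 23, 186], [190, 140, 6, 8, 40], [207, 157, 23, 39, 472], [153, 190, 13, 25, 207], [355, 195, 50, 29, 318], [178, 197, 27, 19, 283], [213, 198, 5, 7, 29], [406, 199, 10, 5, 39], [416, 200, 65, 60, 1151], [220, 202, 16, 13, 137], [152, 215, 80, 42, 1446], [385, 215, 14, 28, 262], [318, 225, 69, 42, 1056], [448, 226, 4, 15, 56], [231, 234, 15, 9, 104], [387, 253, 22, 8, 101], [167, 257, 68, 14, 518], [242, 260, 15, 6, 56], [444, 260, 27, 9, 163], [363, 264, 267, 216, 15639], [250, 274, 44, 82, 1249], [164, 297, 12, 34, 154], [212, 305, 50, 35, 1144], [447, 328, 11, 5, 44], [300, 350, 28, 51, 387], [8, 366, 62, 33, 985], [302, 392, 21, 16, 169], [172, 395, 14, 9, 95], [184, 400, 113, 52, 2542], [0, 403, 14, 16, 183], [84, 406, 99, 74, 2503], [326, 411, 17, 30, 192], [344, 411, 14, 7, 71], [14, 419, 7, 6, 30], [413, 422, 38, 18, 378], [0, 427, 74, 53, 3007], [348, 433, 15, 14, 97], [309, 438, 17, 8, 74], [294, 446, 21, 19, 207], [243, 462, 45, 18, 515], [181, 466, 35, 14, 289]]
```

```bash
python3 -c "
from rig import r
print(r.sign_off())"
```

```text
the job is handed in; nothing more can be done
None
```

The job is handed in, and by my own measurements every step was met: gate at its stop, cover drained on the drip block (it missed the lip on the first try and was placed again), then stood on the rail in the gap, and dial pointer on the long thick mark; the hand-in call gave no verdict.

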